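# Set up a drop-shape analyser for a batch of sloped test plates

## Task

Get the drop-shape analyser ready for a run: first purge by turning the dosing sleeve up to 10, then turn it back to 6, and after that lay every grey metal test plate lengthwise, centred and flat on the sloping head of one of the narrow sample rests, one plate to a rest. Last of all, hang the black light shade over the middle of the instrument's crossbar so that its roof sits flat on the bar with one wall on each side. Leave the other things on the bench where they are.

Things in the scene. Friction and masses are not known exactly. Their poses are not given: they have to be found in the camera images.
- sleeve (a joint): angle of the dosing sleeve, rad: 0.3 per scale step, so value 10 = 3.0; grows clockwise seen from above; stiff (0.04 N m friction), stays where left; stops just outside 0 and 10. Scale: white disc with 11 black ticks for 0 to 10, those for 0, 5 and 10 longer; a white line on the sleeve points at the value; 5 is on the housing's robot side (its -x), 0 at its -y side
- sleeve_top (a point): centre of the top face of the dosing sleeve: a black fluted upright cylinder, 34 mm diameter, 34 mm tall, on a grey housing 94 x 94 mm whose top is 52 mm above the table, so this point is 86 mm above it; the sleeve turns about the vertical line through it
- plate1: grey metal test plate, 64 mm (x) by 40 mm (y) by 8 mm thick (z), about 80 g; origin at its centre (4 mm above its underside); either end may lead and either face may be up. Two to four plates are present; all identical
- plate2: grey metal test plate, 64 mm (x) by 40 mm (y) by 8 mm thick (z), about 80 g; origin at its centre (4 mm above its underside); either end may lead and either face may be up. Two to four plates are present; all identical
- plate3: grey metal test plate, 64 mm (x) by 40 mm (y) by 8 mm thick (z), about 80 g; origin at its centre (4 mm above its underside); either end may lead and either face may be up. Two to four plates are present; all identical
- plate4: grey metal test plate, 64 mm (x) by 40 mm (y) by 8 mm thick (z), about 80 g; origin at its centre (4 mm above its underside); either end may lead and either face may be up. Two to four plates are present; all identical
- rest1_top (a point): centre of the top face of a fixed sample rest: black head 46 mm long (x), 18 wide (y), 12 thick, on an upright aluminium web 42 x 16 mm down to the table; 42 mm above the table. The frame is tilted with the face, z its normal: it slopes 15 degrees, rising along +x (away from the robot), level along y; no lip, a plate stays by friction
- rest2_top (a point): centre of the top face of a fixed sample rest: black head 46 mm long (x), 18 wide (y), 12 thick, on an upright aluminium web 42 x 16 mm down to the table; 42 mm above the table. The frame is tilted with the face, z its normal: it slopes 15 degrees, rising along +x (away from the robot), level along y; no lip, a plate stays by friction
- rest3_top (a point): centre of the top face of a fixed sample rest: black head 46 mm long (x), 18 wide (y), 12 thick, on an upright aluminium web 42 x 16 mm down to the table; 58 mm above the table. The frame is tilted with the face, z its normal: it slopes 15 degrees, rising along +x (away from the robot), level along y; no lip, a plate stays by friction
- rest4_top (a point): centre of the top face of a fixed sample rest: black head 46 mm long (x), 18 wide (y), 12 thick, on an upright aluminium web 42 x 16 mm down to the table; 58 mm above the table. The frame is tilted with the face, z its normal: it slopes 15 degrees, rising along +x (away from the robot), level along y; no lip, a plate stays by friction
- shade: black light shade, rigid inverted U, 60 mm long (y), 44 mm wide outside (x), 36 mm wide inside, side walls 4 mm thick and 45 mm deep, roof 4 mm thick, upright grip fin on the roof, 12 mm (x) by 36 mm (y), from 49 to 75 mm above the feet; 120 g; origin at foot level under the roof's centre; stands upright on the bench
- shade_in (a point): centre of the underside of the shade's roof (45 mm above its foot level), axes as the shade's
- bar_mid (a point): middle of the top face of the instrument's crossbar, 130 mm above the table: a square aluminium bar 14 x 14 mm running along y, 186 mm clear length between two uprights no taller than the bar; its frame is fixed to the table; base 16 mm high below
- weight: brass calibration weight, 24 mm diameter, 30 tall; bystander, origin at the centre of its underside
- vial: small amber glass vial, 24 mm diameter, 36 tall; bystander, origin at the centre of its underside
- driver: screwdriver lying down, 150 mm long; bystander
Things that resemble listed ones, but are neither listed nor needed, are in the scene too. What is shaped like the part that bears rest4_top but green is not meant.

How it is judged:
By the outcome, as a careful person would: the job done as asked, in the order asked, and still so for the second after the job is handed in, with the robot touching nothing.
Of plate1, plate2, plate3, plate4 only 2 to 4 are there at a start; the rules pass over those that are not, and their reading is None.
At some moment in a run one of plate1, plate2, plate3, plate4 may be knocked a few centimetres aside while the robot is not near it.
Once in a run the grip may slacken for a moment while it holds something.
It also fails if it takes over 210 s, if anything falls off the work surface, if the arm or the gripper's body presses on something with over 40 N, if the wrist force passes 120 N, or if a joint passes its speed limit or range.

## Robot

A 6-joint arm with a two-finger parallel gripper is mounted at the origin on the work surface. World frame = base frame: x ahead of the robot, y to its left, z up, the work surface at z = 0. Lengths are in m, angles in degrees, forces in N, time in s.
With the tool pointing down it reaches from about 0.35 to 0.875 m from the base axis. Payload 4.2 kg.
Tool frame: the origin (TCP) lies on the centre line of the jaws, within the pads' length; the fingertips stand 19 mm ahead of it and the grasp point (between the pads) is the TCP; x points along the fingers, y is the direction in which the jaws open and shut, and the axes are right-handed (so a half turn about x gives the same grasp; the last joint's range is limited). The gripper opens to 87 mm and grips with 3 to 60 N. Pads are 19 mm wide; open, the fingers measure 117 mm over their backs; the gripper's body (75 mm by 190 mm) begins 51 mm behind the grasp point.
Start: joints at [14.817, 22.042, 0.453, 0, -68.411, -14.817], TCP at [0.625, 0, 0.242] pointing down, gripper open.
Joint ranges: [-179.83, 179.83], [-69.29, 118.12], [-61.27, 80.66], [-181.25, 117.63], [-171.15, -9.14], [-177.46, 177.46]. Speed limits (degrees/s): [159.86, 159.86, 180, 180, 180, 180].

## Interface

Orientations are given as a 3x3 rotation matrix whose columns are the frame's x, y, z axes.
In Python, from station import * gives the robot as it stands.
- The arm moves only by the shell command python3 -m creep 'ROWS'. ROWS is JSON, a list of rows, each a list of 5 numbers: the opening, from 0 (shut) to 1 (fully open), then the shift along the world's x, y, z in mm, then the turn about the world's z in rad. In form: [[jaw, x, y, z, turn], ...]. A call has exactly 8 rows; each row is the pose to reach, as a shift and turn from the pose measured when the call began; what a row does not reach only later rows make up. A row lasts 1/10 s, in which the tool goes at most 50 mm and 8.59 degrees, less where a joint would pass 70% of its speed; a pose out of reach is approached as far as the arm can. A call with a gripper value outside its range is refused whole. The fingers move at their own pace and stop on an object; the grip force is fixed at half the most. Time passes only in rows, so rows that repeat a pose let the fingers close, or fill a call up. It gives the time, the measured TCP pose, the force and the opening at its end, in the units of the state.
- sense(): the state, without advancing time (a new reading comes with each control period).
- capture(name): name is "scene" or "side" or "wrist"; returns a dict with "image" (400x640x3 uint8, blue, green, red), "z_map" (400x640 float32, m along the optical axis (not along the pixel's ray), 0 where there is no reading), "mtx" (3x3 intrinsics, pixels), "eye" and "attitude" of the camera in the world. Camera axes: x right, y up, looking along -z (the intrinsics and any distortion apply to the point x, -y, -z); pixel columns grow to the right and rows downward; lengths in m; the calibration is good to about 2 mm. A picture is of the moment at which its call begins.
- finish_job(): hands the job in, once; it reports no verdict.
Trained networks look in a picture, given as the dict that the camera call returned (one of the last four; its "shot" number tells which), for a name from the list of things; names that differ only in an ending like _2 or _b are one class to them, and where a whole thing is asked for, a point or a joint stands for the part that bears it (a point fixed in the world has none). Each returns a list of dicts, best first, with "confidence" (0 to 1); they miss things now and then, are a little off and sometimes report something else, mostly with a low value. They report only what shows in the picture. A call takes as long as a camera call. They do not tell look-alikes from the thing itself.
- look_for(picture, thing): "box" ([left, top, right, bottom] in pixels, round what is visible of it).
- mark_of(picture, thing): "centre" ([column, row] in pixels: a listed point, or the origin of a listed thing).
The state is a dict: "time_s": time; "joints": joint angles; "joint_velocities": joint speeds; "effort": joint torques, N m; "tcp_pos": TCP position; "ee_rot": TCP orientation; "wrist_force": force on the tool from outside, world axes, zero at the start; "moment": the same for the moment, N m; "gripper_width": opening from 0.0 (shut) to 1.0 (fully open).
Only numpy, scipy, OpenCV 4.12 (cv2) and the standard library are available. Lean on these libraries where they do the work, as an engineer would, in place of code of your own. Each camera call takes 0.05 s, during which the arm holds its last target.

## Working session

There is one attempt and no reset: what is moved stays moved. The work goes in short steps, Python scripts to look and compute and a shell command to move; the robot and the scene stay as the last step left them, time stands still between calls to the robot, and variables do not carry over. Pictures are saved under pics/ and viewed, and the job is handed in when it is done.

```bash
ls; mkdir -p pics
python3 - <<'E'
from station import *
import cv2,numpy as np
s=sense(); print(s)
for n in ("scene","side","wrist"):
    c=capture(n); cv2.imwrite(f"pics/{n}0.png",c["image"]); print(n,c["mtx"],c["eye"],c["attitude"],[k for k in c])
E
```

```text
pics
{'time_s': 0.0, 'joints': array([ 1.48158046e+01,  2.20897948e+01,  3.81241364e-01, -2.90517147e-02,
       -6.84100883e+01, -1.48175257e+01]), 'joint_velocities': array([-0.07668098, -0.01521813, -0.00099708, -0.01799857, -0.02756785,
       -0.03343701]), 'effort': array([ 5.69075401e-04, -3.90661991e+01,  1.87403029e+01,  4.22001421e+00,
        1.09914420e-02, -1.81494070e-04]), 'tcp_pos': array([6.24452544e-01, 1.63790593e-05, 2.40479551e-01]), 'ee_rot': array([[-2.12236242e-03, -9.99997724e-01,  2.17022520e-04],
       [-7.36902429e-05,  2.17179406e-04,  9.99999974e-01],
       [-9.99997745e-01,  2.12234637e-03, -7.41510086e-05]]), 'wrist_force': array([-1.0513474 ,  0.23651692,  0.52600831]), 'moment': array([-0.0052995 ,  0.06362984,  0.03833195]), 'gripper_width': 1.000682569086256}
scene [[423.93909037   0.         323.26282361]
 [  0.         423.93909037 197.95737155]
 [  0.           0.           1.        ]] [ 1.18199316 -0.18464611  0.9209764 ] [[ 0.38465409 -0.7350629   0.55832227]
 [ 0.92305815  0.30486488 -0.23456565]
 [ 0.00220765  0.60559057  0.79577333]] ['image', 'z_map', 'mtx', 'eye', 'attitude', 'shot']
side [[462.19612506   0.         324.45989491]
 [  0.         462.19612506 203.71311119]
 [  0.           0.           1.        ]] [0.33227638 1.17336188 0.80176368] [[-0.97667577  0.11547129 -0.18102713]
 [-0.21466197 -0.50558823  0.83564393]
 [ 0.0049677   0.85501282  0.51858306]] ['image', 'z_map', 'mtx', 'eye', 'attitude', 'shot']
wrist [[332.32838297   0.         323.19323386]
 [  0.         332.32838297 204.15804587]
 [  0.           0.           1.        ]] [ 0.62542644 -0.07061318  0.38358047] [[-9.99997577e-01 -1.00461934e-03  1.95890078e-03]
 [ 4.70471501e-04 -9.66772642e-01 -2.55637315e-01]
 [ 2.15062988e-03 -2.55635774e-01  9.66770772e-01]] ['image', 'z_map', 'mtx', 'eye', 'attitude', 'shot']
```

View pics/scene0.png

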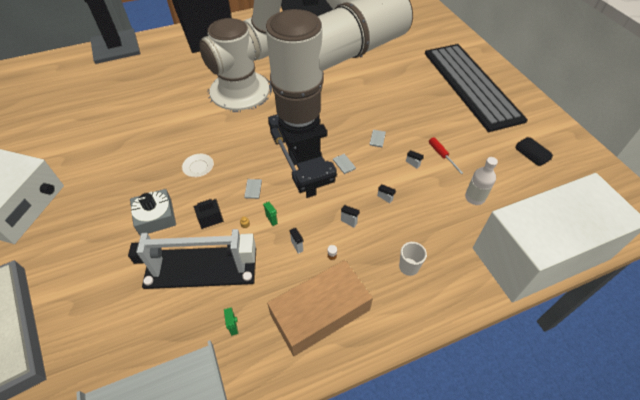

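View pics/side0.png

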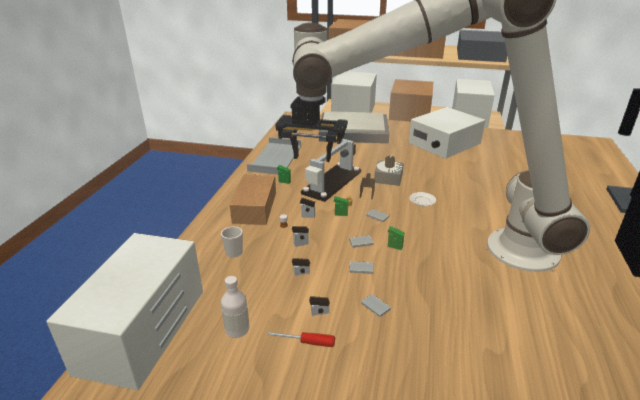

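View pics/wrist0.png

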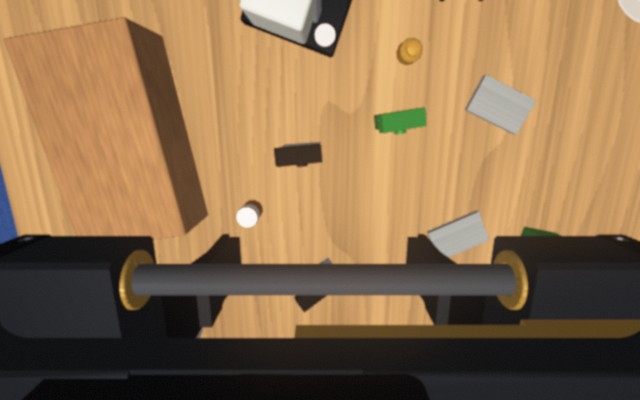

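```bash
cat > h.py <<'E'
from station import *
import cv2,numpy as np
np.set_printoptions(precision=4,suppress=True)
def cloud(c):
    z=c["z_map"].astype(float);K=c["mtx"];h,w=z.shape
    u,v=np.meshgrid(np.arange(w),np.arange(h))
    p=np.stack([(u-K[0,2])/K[0,0]*z,-(v-K[1,2])/K[1,1]*z,-z],-1)
    P=p@np.array(c["attitude"]).T+np.array(c["eye"]); P[z<=0]=np.nan
    return P
def at_z(c,uv,zw):
    K=c["mtx"];d=np.array([(uv[0]-K[0,2])/K[0,0],-(uv[1]-K[1,2])/K[1,1],-1.])
    d=np.array(c["attitude"])@d; e=np.array(c["eye"]); return e+d*(zw-e[2])/d[2]
def proj(c,p):
    q=np.array(c["attitude"]).T@(np.array(p)-np.array(c["eye"]));K=c["mtx"]
    return np.array([K[0,2]+K[0,0]*q[0]/-q[2],K[1,2]-K[1,1]*q[1]/-q[2]])
E
python3 - <<'E'
from h import *
for n in ("scene","side","wrist"):
    c=capture(n); P=cloud(c)
    print(n)
    for t,z in (("plate1",.004),("rest1_top",.042),("rest3_top",.058),("shade",0),("sleeve_top",.086),("bar_mid",.13),("weight",0),("vial",0),("driver",.01)):
        for r in mark_of(c,t):
            if r["confidence"]>.25: 
                u=r["centre"];print(t,round(r["confidence"],2),np.round(u),at_z(c,u,z)[:2],P[int(u[1]),int(u[0])])
E
```

```text
scene
plate1 0.75 [346. 164.] [0.449  0.1959] [0.4489 0.1942 0.0073]
plate1 0.72 [254. 188.] [ 0.4351 -0.0774] [ 0.4373 -0.0786  0.0089]
plate1 0.64 [376. 138.] [0.3877 0.322 ] [0.3819 0.3224 0.0025]
plate1 0.58 [246. 223.] [ 0.5366 -0.1304] [ 0.5446 -0.1314  0.0187]
plate1 0.46 [208. 211.] [ 0.4618 -0.214 ] [ 0.4967 -0.2145  0.05  ]
rest1_top 0.6 [418. 155.] [0.5285 0.3798] [0.5299 0.3779 0.0458]
rest3_top 0.85 [348. 210.] [0.6365 0.1129] [0.6354 0.1123 0.0582]
shade 0.94 [210. 222.] [ 0.4961 -0.216 ] [ 0.5062 -0.2166  0.0147]
shade 0.29 [375. 135.] [0.3732 0.3271] [0.3778 0.324  0.0065]
sleeve_top 0.71 [388. 188.] [0.6278 0.2242] [0.5947 0.2463 0.0395]
sleeve_top 0.48 [147. 199.] [ 0.4339 -0.3415] [ 0.4327 -0.3415  0.0862]
bar_mid 0.58 [190. 240.] [ 0.6227 -0.2649] [ 0.6197 -0.2661  0.1279]
weight 0.52 [212. 219.] [ 0.4876 -0.21  ] [ 0.5049 -0.2086  0.0266]
weight 0.47 [248. 226.] [ 0.5434 -0.1298] [ 0.5459 -0.1309  0.0065]
vial 0.46 [334. 253.] [0.7057 0.0449] [0.7198 0.0381 0.0293]
driver 0.78 [447. 160.] [0.5537 0.4672] [ 0.5436  0.474  -0.0014]
side
plate1 0.84 [365. 269.] [0.4
[... 795 characters left out ...]
[ 0.5301 -0.1414] [ 0.5297 -0.1204  0.0129]
weight 0.28 [285. 225.] [0.7039 0.0314] [0.7009 0.0432 0.0107]
vial 0.51 [285. 224.] [0.7076 0.0254] [0.7026 0.0473 0.0168]
driver 0.67 [302. 340.] [0.5314 0.4803] [0.53   0.4858 0.0178]
wrist
plate1 0.9 [458. 233.] [0.4621 0.0658] [0.4642 0.0634 0.0084]
plate1 0.68 [504. 104.] [ 0.4276 -0.0833] [ 0.4306 -0.0834  0.0085]
plate1 0.46 [301. 156.] [ 0.6511 -0.027 ] [ 0.6482 -0.0341  0.0587]
rest3_top 0.54 [316. 297.] [0.6333 0.121 ] [0.6335 0.1203 0.0573]
rest3_top 0.39 [299. 156.] [ 0.6496 -0.0333] [ 0.6502 -0.034   0.0585]
weight 0.79 [406.  53.] [ 0.5374 -0.136 ] [ 0.5429 -0.1333  0.0208]
vial 0.61 [255. 210.] [0.7076 0.0385] [0.7003 0.0286 0.0344]
```

Run:
```python
from h import *
X0,Y0,S=0.3,0.53,0.00125
H,W=400,800
ims=[]
for n in ("scene","side"):
    c=capture(n)
    sc=4
    z=cv2.resize(c["z_map"],None,fx=sc,fy=sc,interpolation=cv2.INTER_NEAREST)
    c2=dict(c);c2["z_map"]=z;K=np.array(c["mtx"]).copy();K[:2]*=sc;K[:2,2]+=(sc-1)/2;c2["mtx"]=K
    P=cloud(c2).reshape(-1,3);C=cv2.resize(c["image"],None,fx=sc,fy=sc).reshape(-1,3)
    ok=np.isfinite(P[:,0])&(P[:,2]<.16)
    P=P[ok];C=C[ok];o=np.argsort(P[:,2]);P=P[o];C=C[o]
    im=np.zeros((H,W,3),np.uint8)
    i=np.round((P[:,0]-X0)/S).astype(int);j=np.round((Y0-P[:,1])/S).astype(int)
    k=(i>=0)&(i<H)&(j>=0)&(j<W)
    im[H-1-i[k],j[k]]=C[k]
    cv2.imwrite(f"pics/top_{n}.png",im)
```

```text
(no output)
```

View pics/top_scene.png

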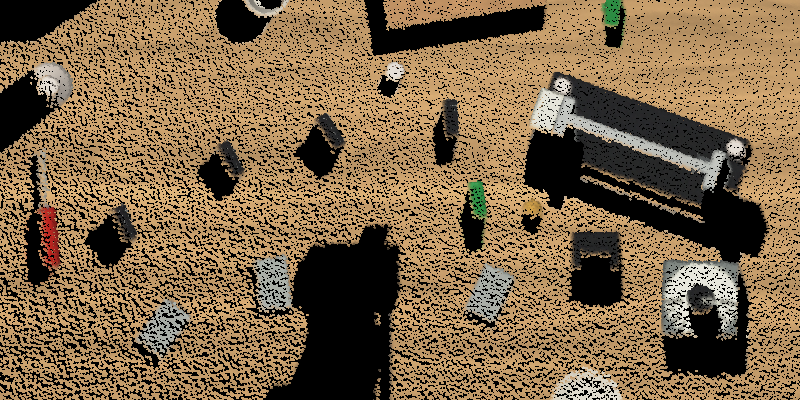

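View pics/top_side.png

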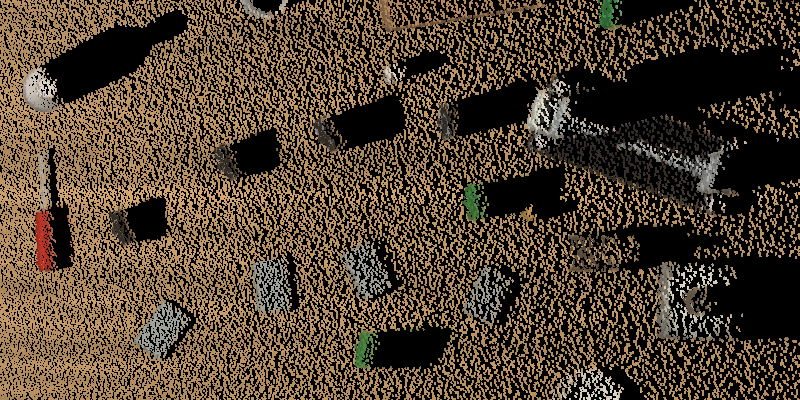

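```bash
python3 -m creep '[[1,-24,-31,0,0],[1,-49,-63,0,0],[1,-73,-94,0,0],[1,-98,-125,0,0],[1,-122,-157,0,0],[1,-146,-190,0,0],[1,-175,-225,0,0],[1,-195,-250,0,0]]'
python3 - <<'E'
from h import *
c=capture("wrist");cv2.imwrite("pics/w1.png",c["image"])
P=cloud(c)
print(sense()["joints"],sense()["tcp_pos"])
for r in mark_of(c,"sleeve_top"): print(r,at_z(c,r["centre"],.086),P[int(r["centre"][1]),int(r["centre"][0])])
c=capture("scene");im=c["image"];cv2.imwrite("pics/s1.png",cv2.resize(im[170:250,110:220],None,fx=7,fy=7,interpolation=cv2.INTER_CUBIC))
E
```

```text
time_s: 2.55
tcp_pos: [0.4282, -0.2514, 0.2418]
ee_rot: [[0.0, -1.0, 0.001], [-0.0, 0.001, 1.0], [-1.0, -0.0, -0.0]]
wrist_force: [0.7, 0.6, 0.1]
gripper_width: 1.001
[-11.8916   9.3844 -17.196    0.0353 -63.5057  11.6676] [ 0.4259 -0.2532  0.2418]
{'centre': [331.2, 86.8], 'confidence': 0.57} [ 0.4219 -0.3463  0.086 ] [ 0.422  -0.347   0.0856]
```

View pics/w1.png

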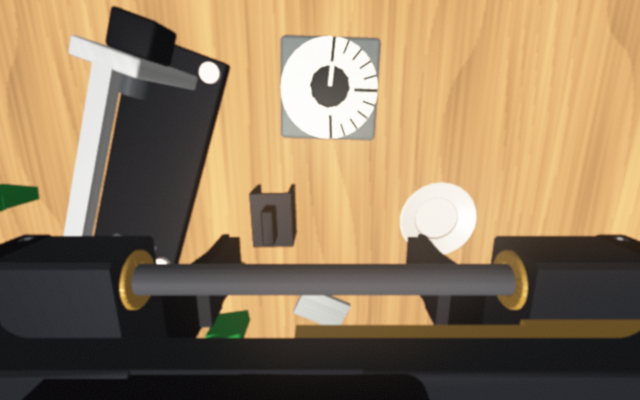

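View pics/s1.png

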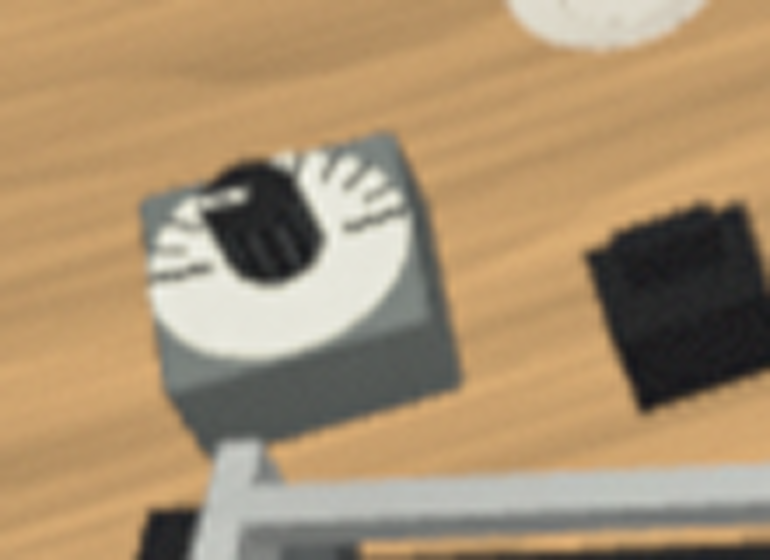

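Run:
```python
from h import *
c=capture("wrist");P=cloud(c);s=sense();print(s["tcp_pos"],s["joints"][5])
m=(P[...,2]>.075)&(P[...,2]<.095)&(np.hypot(P[...,0]-.422,P[...,1]+.347)<.04)
q=P[m];print(m.sum(),q.mean(0),q.min(0),q.max(0))
cc=cv2.minEnclosingCircle(q[:,:2].astype(np.float32));print(cc)
ctr=np.array(cc[0])
# rectified patch at z=.086 plane
S=0.0002;n=300
im=np.zeros((n,n,3),np.uint8)
g=c["image"]
# maps: row down = -x? use image up=-y,right=-x
mx=np.zeros((n,n),np.float32);my=mx.copy()
for i in range(n):
  for j in range(n):
    u=proj(c,[ctr[0]-(j-n/2)*S,ctr[1]+(i-n/2)*S,.086]);mx[i,j],my[i,j]=u
cv2.imwrite("pics/r1.png",cv2.resize(cv2.remap(g,mx,my,cv2.INTER_CUBIC),(600,600)))
```

```text
[ 0.4298 -0.2504  0.2418] 11.407373989160185
1326 [ 0.4231 -0.3471  0.0858] [ 0.4062 -0.3657  0.0753] [ 0.4398 -0.3296  0.0887]
((0.423183411359787, -0.34769079089164734), 0.01822294481098652)
```

View pics/r1.png

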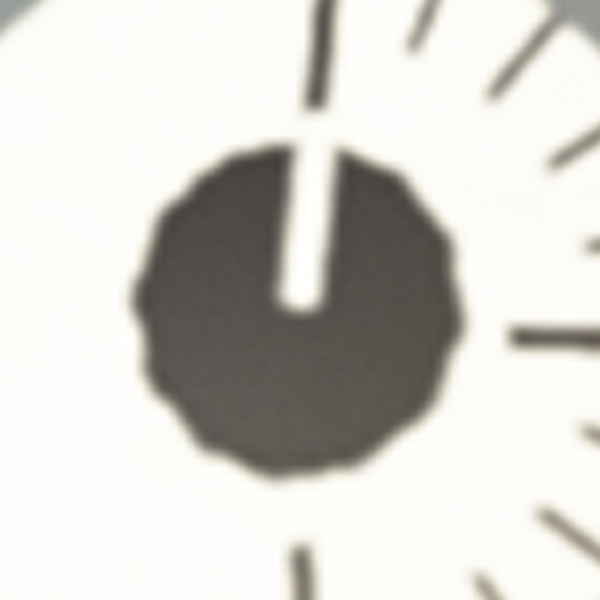

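```bash
python3 -m creep '[[1,-3,-30,0,0.14],[1,-6,-60,0,0.28],[1,-6,-96,0,0.42],[1,-6,-96,-40,0.5],[1,-6,-96,-80,0.5],[1,-6,-96,-115,0.5],[1,-6,-96,-120,0.5],[1,-6,-96,-120,0.5]]'
cat >> h.py <<'E'
def avg(n=8):
    p=[];j=[];R=[]
    for _ in range(n):
        capture("side");s=sense();p.append(s["tcp_pos"]);j.append(s["joints"]);R.append(s["ee_rot"])
    p=np.array(p);R=np.mean(R,0)
    print("tcp",p.mean(0),"sd",p.std(0),"j",np.mean(j,0)[[0,5]],"jawdir yaw",np.degrees(np.arctan2(R[1,1],R[0,1])),"w",s["gripper_width"],"t",s["time_s"],"F",s["wrist_force"])
    return p.mean(0),R
E
python3 -c "
from h import *
avg()"
```

```text
time_s: 3.55
tcp_pos: [0.4245, -0.346, 0.1214]
ee_rot: [[-0.001, -0.877, -0.48], [0.0, -0.48, 0.877], [-1.0, 0.001, 0.001]]
wrist_force: [0.7, -0.4, 0.6]
gripper_width: 0.999
tcp [ 0.4251 -0.3467  0.1235] sd [0.0005 0.0001 0.0004] j [-22.2747  50.8956] jawdir yaw -151.38847633610126 w 0.9997110558782493 t 3.95 F [ 0.6944 -0.0158 -0.0701]
```

```bash
python3 -m creep '[[1,-2,0,-20,0],[1,-2,0,-40,0],[1,-2,0,-49,0],[1,-2,0,-49,0],[0,-2,0,-49,0],[0,-2,0,-49,0],[0,-2,0,-49,0],[0,-2,0,-49,0]]'
python3 -c "
from h import *
avg(4)"
```

```text
time_s: 4.75
tcp_pos: [0.4226, -0.3468, 0.0746]
ee_rot: [[0.004, -0.878, -0.478], [-0.001, -0.478, 0.878], [-1.0, -0.003, -0.003]]
wrist_force: [-0.6, -0.3, 0.1]
gripper_width: 0.717
tcp [ 0.4224 -0.3467  0.0743] sd [0.0001 0.     0.0001] j [-22.3904  50.9871] jawdir yaw -151.4341517710804 w 0.5384271856352809 t 4.95 F [ 0.3165  0.5127 -0.1029]
```

```bash
python3 -m creep '[[0,0,0,0,0],[0,0,0,0,0],[0,0,0,0,0],[0,0,0,0,0],[0,0,0,0,-0.1],[0,0,0,0,-0.2],[0,0,0,0,-0.3],[0,0,0,0,-0.4]]'
python3 -c "
from h import *
avg(2)"
```

```text
time_s: 5.75
tcp_pos: [0.4227, -0.3465, 0.0742]
ee_rot: [[0.003, -0.996, -0.095], [-0.002, -0.095, 0.996], [-1.0, -0.003, -0.002]]
wrist_force: [2.3, 2.2, 0.2]
gripper_width: 0.385
tcp [ 0.4227 -0.3465  0.0742] sd [0. 0. 0.] j [-22.3253  27.7595] jawdir yaw -174.53265420234356 w 0.3850773858052281 t 5.85 F [ 2.3676  3.1079 -0.0815]
```

```bash
python3 -m creep '[[0,0,0,0,-0.14],[0,0,0,0,-0.28],[0,0,0,0,-0.42],[0,0,0,0,-0.56],[0,0,0,0,-0.7],[0,0,0,0,-0.84],[0,0,0,0,-0.98],[0,0,0,0,-1.1]]'
python3 -m creep '[[0,0,0,0,-0.14],[0,0,0,0,-0.28],[0,0,0,0,-0.42],[0,0,0,0,-0.56],[0,0,0,0,-0.7],[0,0,0,0,-0.84],[0,0,0,0,-0.98],[0,0,0,0,-1.1]]'
python3 - <<'E'
from h import *
avg(2)
c=capture("scene");im=c["image"];cv2.imwrite("pics/s2.png",cv2.resize(im[170:250,110:220],None,fx=7,fy=7,interpolation=cv2.INTER_CUBIC))
c=capture("wrist");cv2.imwrite("pics/w2.png",c["image"])
E
```

```text
time_s: 6.65
tcp_pos: [0.4228, -0.3464, 0.0742]
ee_rot: [[-0.0, -0.537, 0.844], [-0.004, 0.844, 0.537], [-1.0, -0.003, -0.002]]
wrist_force: [2.0, 1.1, 0.5]
gripper_width: 0.383
time_s: 7.45
tcp_pos: [0.4228, -0.3464, 0.0742]
ee_rot: [[-0.003, 0.51, 0.86], [-0.002, 0.86, -0.51], [-1.0, -0.003, -0.002]]
wrist_force: [0.3, 1.2, 0.0]
gripper_width: 0.382
tcp [ 0.4228 -0.3464  0.0742] sd [0. 0. 0.] j [-22.2483 -98.572 ] jawdir yaw 59.344528810929894 w 0.3795349003899976 t 7.55 F [ 1.1517  0.4152 -0.7848]
```

View pics/w2.png

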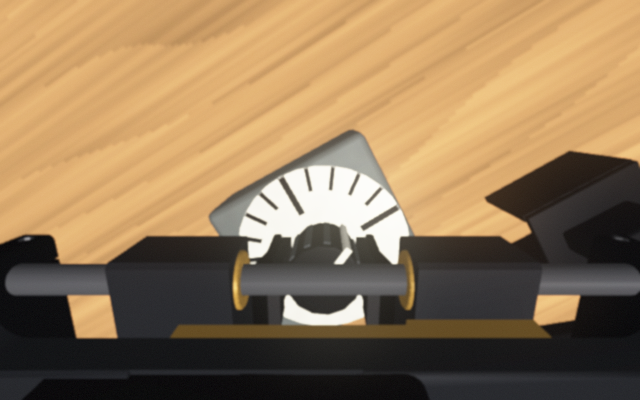

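View pics/s2.png

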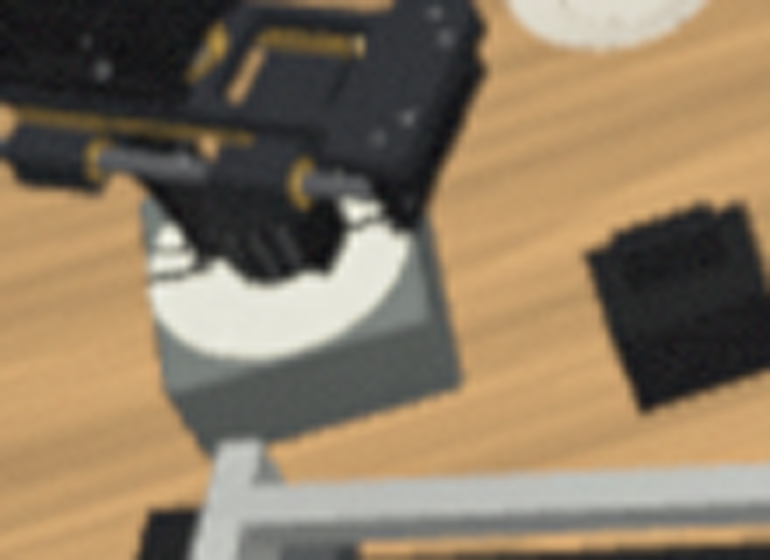

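```bash
python3 -m creep '[[0,0,0,0,-0.1],[0,0,0,0,-0.2],[0,0,0,0,-0.3],[0,0,0,0,-0.4],[0,0,0,0,-0.4],[0,0,0,0,-0.4],[0,0,0,0,-0.4],[0,0,0,0,-0.4]]'
cat > sl.py <<'E'
from h import *
import sys
avg(2)
c=capture("wrist")
ctr=(.4229,-.3470);S=.0002;n=400
def rect(zz):
    mx=np.zeros((n,n),np.float32);my=mx.copy()
    for i in range(n):
        for j in range(n):
            mx[i,j],my[i,j]=proj(c,[ctr[0]-(j-n/2)*S,ctr[1]+(i-n/2)*S,zz])
    return cv2.remap(c["image"],mx,my,cv2.INTER_CUBIC)
cv2.imwrite(sys.argv[1],np.hstack([rect(.086),rect(.052)]))
E
python3 sl.py pics/r2.png
```

```text
time_s: 8.45
tcp_pos: [0.4229, -0.3464, 0.0742]
ee_rot: [[-0.003, 0.8, 0.6], [-0.0, 0.6, -0.8], [-1.0, -0.003, -0.002]]
wrist_force: [1.5, 1.7, 0.0]
gripper_width: 0.382
tcp [ 0.4229 -0.3465  0.0742] sd [0. 0. 0.] j [ -22.2814 -121.0089] jawdir yaw 36.8095888727098 w 0.38586209548543166 t 8.55 F [ 1.5103  2.0662 -0.609 ]
```

View pics/r2.png

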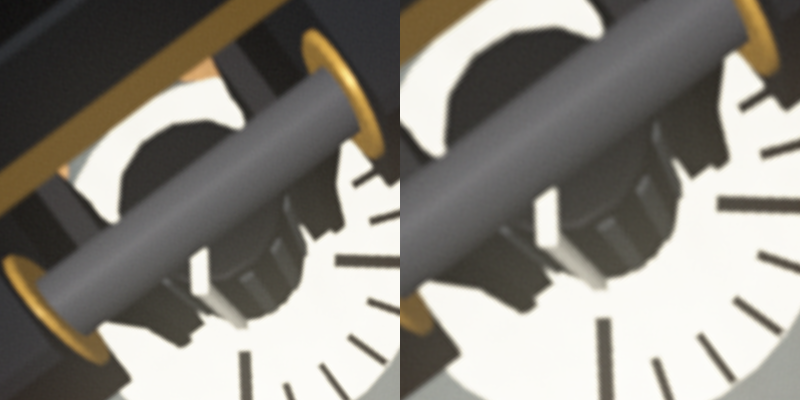

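```bash
python3 -m creep '[[0,0,0,0,-0.02],[0,0,0,0,-0.03],[0,0,0,0,-0.03],[0,0,0,0,-0.03],[0,0,0,0,-0.03],[0,0,0,0,-0.03],[0,0,0,0,-0.03],[0,0,0,0,-0.03]]'
python3 sl.py pics/r3.png
```

```text
time_s: 9.4
tcp_pos: [0.4229, -0.3465, 0.0742]
ee_rot: [[-0.004, 0.818, 0.575], [-0.0, 0.575, -0.818], [-1.0, -0.003, -0.002]]
wrist_force: [1.6, 1.0, -0.5]
gripper_width: 0.384
tcp [ 0.4229 -0.3465  0.0742] sd [0. 0. 0.] j [ -22.2848 -122.7378] jawdir yaw 35.070786421762996 w 0.3815365073525324 t 9.5 F [1.5866 1.8741 0.0587]
```

View pics/r3.png

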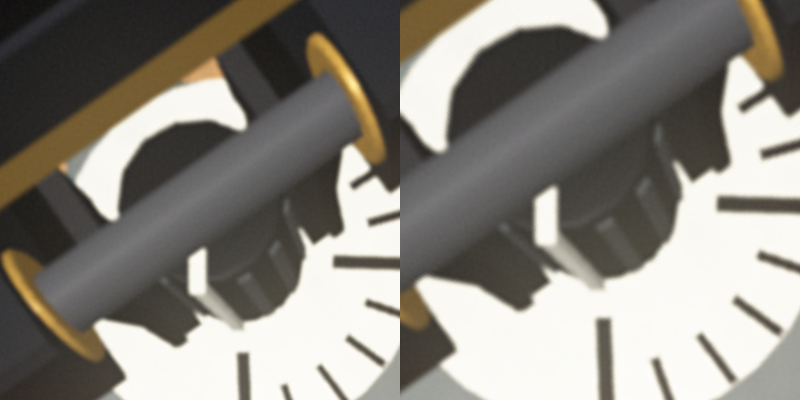

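```bash
python3 -m creep '[[0,0,0,0,0.14],[0,0,0,0,0.28],[0,0,0,0,0.42],[0,0,0,0,0.56],[0,0,0,0,0.7],[0,0,0,0,0.84],[0,0,0,0,0.98],[0,0,0,0,1.1]]'
python3 -m creep '[[0,0,0,0,0.06],[0,0,0,0,0.11],[0,0,0,0,0.11],[0,0,0,0,0.11],[0,0,0,0,0.11],[0,0,0,0,0.11],[0,0,0,0,0.11],[0,0,0,0,0.11]]'
python3 sl.py pics/r4.png
```

```text
time_s: 10.35
tcp_pos: [0.4228, -0.3464, 0.0742]
ee_rot: [[-0.002, -0.146, 0.989], [-0.003, 0.989, 0.146], [-1.0, -0.003, -0.002]]
wrist_force: [1.4, 0.6, -0.0]
gripper_width: 0.385
time_s: 11.15
tcp_pos: [0.4228, -0.3464, 0.0742]
ee_rot: [[-0.001, -0.254, 0.967], [-0.003, 0.967, 0.254], [-1.0, -0.003, -0.002]]
wrist_force: [0.9, 0.8, 1.0]
gripper_width: 0.388
tcp [ 0.4228 -0.3464  0.0742] sd [0. 0. 0.] j [-22.2186 -53.3126] jawdir yaw 104.6909781158125 w 0.38030901058686317 t 11.25 F [0.7626 0.873  0.0839]
```

View pics/r4.png

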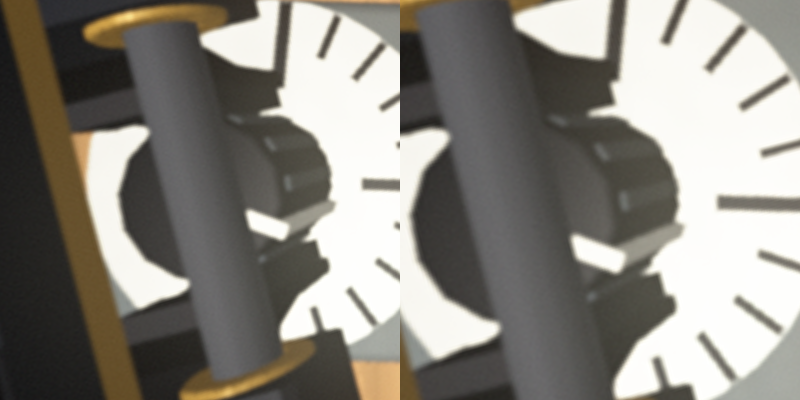

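```bash
python3 -m creep '[[1,0,0,0,0],[1,0,0,0,0],[1,0,0,0,0],[1,0,0,0,0],[1,0,0,40,0],[1,0,0,80,0],[1,40,10,120,0],[1,90,23,160,0]]'
python3 sl.py pics/r5.png
```

```text
time_s: 12.1
tcp_pos: [0.4955, -0.3282, 0.2228]
ee_rot: [[0.0, -0.252, 0.968], [-0.004, 0.968, 0.252], [-1.0, -0.004, -0.001]]
wrist_force: [0.8, -1.4, 0.3]
gripper_width: 0.978
tcp [ 0.5027 -0.3287  0.2269] sd [0.0013 0.0002 0.0015] j [-17.5679 -57.7015] jawdir yaw 104.9021654931698 w 0.9935237527884774 t 12.2 F [-1.053  -0.1596 -0.1315]
```

View pics/r5.png

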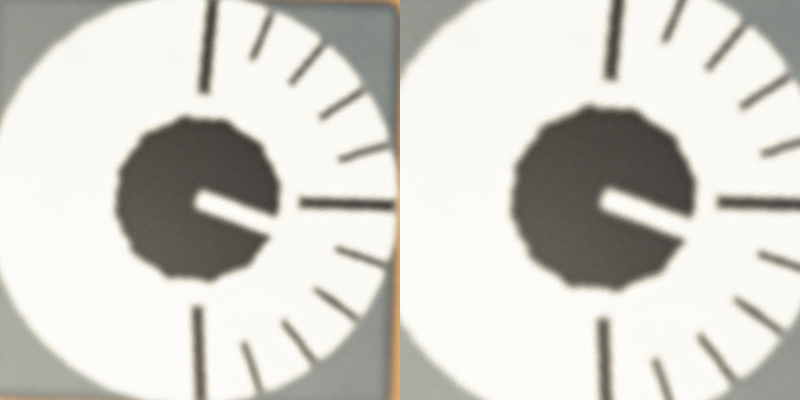

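```bash
cat > ang.py <<'E'
from h import *
c=capture("wrist");g=cv2.cvtColor(c["image"],cv2.COLOR_BGR2GRAY)
P=cloud(c)
def sample(ctr,r,a,z):
    pts=np.array([proj(c,[ctr[0]+r*np.cos(t),ctr[1]+r*np.sin(t),z]) for t in a],np.float32)
    return cv2.remap(g,pts[:,0].reshape(-1,1),pts[:,1].reshape(-1,1),cv2.INTER_CUBIC)[:,0].astype(float)
from scipy.optimize import minimize
# disc centre: fit edge via dark ticks long 0 & 10 & 5: intersect; line angles by dark weight
def blob(z,box,dark,ctr):
    # rectify patch and threshold
    S=.0001;n=1000
    ii,jj=np.mgrid[0:n,0:n];X=ctr[0]+(ii-n/2)*S;Y=ctr[1]+(jj-n/2)*S
    K=c["mtx"];q=(np.stack([X,Y,np.full_like(X,z)],-1)-c["eye"])@np.array(c["attitude"])
    mx=(K[0,2]+K[0,0]*q[...,0]/-q[...,2]).astype(np.float32);my=(K[1,2]-K[1,1]*q[...,1]/-q[...,2]).astype(np.float32)
    im=cv2.remap(g,mx,my,cv2.INTER_CUBIC);return im,X,Y
ctr=np.array([.4229,-.347])
im,X,Y=blob(.086,None,0,ctr)
r=np.hypot(X-ctr[0],Y-ctr[1])
m=((im<130)&(r<.0195)).astype(np.uint8)
cn=max(cv2.findContours(m,0,1)[0],key=cv2.contourArea);h=cv2.convexHull(cn)
(cx,cy),rad=cv2.minEnclosingCircle(h);M=cv2.moments(h);print("sleeve ctr",ctr+np.array([cy-500,cx-500])*1e-4,rad*.1,ctr+np.array([M['m01']/M['m00']-500,M['m10']/M['m00']-500])*1e-4)
sc=ctr+np.array([M['m01']/M['m00']-500,M['m10']/M['m00']-500])*1e-4
r=np.hypot(X-sc[0],Y-sc[1])
a=np.arctan2(Y-sc[1],X-sc[0])
w=(im>150)&(r>.004)&(r<.0145)
v=np.array([(X-sc[0])[w].mean(),(Y-sc[1])[w].mean()]);print("line(centroid)",np.degrees(np.arctan2(v[1],v[0])))
pp=np.stack([X[w],Y[w]],1);u=np.linalg.svd(pp-pp.mean(0),full_matrices=False)[2][0];u*=np.sign(u@v);print("line(svd)",np.degrees(np.arctan2(u[1],u[0])))
im,X,Y=blob(.0525,None,0,ctr)
r=np.hypot(X-ctr[0],Y-ctr[1]);m=((im<140)&(r>.0225)&(r<.036)).astype(np.uint8)
n,l,st,cen=cv2.connectedComponentsWithStats(m)
L=[]
for i in range(1,n):
    if st[i,4]>300:
        k=l==i;pp=np.stack([X[k],Y[k]],1);mu=pp.mean(0);u=np.linalg.svd(pp-mu,full_matrices=False)[2][0];u*=np.sign(u@(mu-ctr))
        L.append((mu,u));
# common intersection
A=np.array([[-u[1],u[0]] for m_,u in L]);b=np.array([A[i]@L[i][0] for i in range(len(L))])
dc=np.linalg.lstsq(A,b,rcond=None)[0];print("dial ctr",dc)
for mu,u in L: print(mu,np.degrees(np.arctan2(u[1],u[0])),np.degrees(np.arctan2(*(mu-dc)[::-1])))
E
python3 ang.py
```

```text
sleeve ctr [ 0.4234 -0.3474] 16.367027282714844 [ 0.4234 -0.3474]
line(centroid) 159.5216635398408
line(svd) 159.60990919943802
dial ctr [ 0.4235 -0.3474]
[ 0.3929 -0.3464] 178.28658182788908 178.29911995963818
[ 0.4204 -0.3772] -95.80536857034662 -95.89303525460896
[ 0.4221 -0.3169] 92.55588889540444 92.46942511776436
```

```bash
python3 -c "
from h import *
avg(3)"; python3 -m creep '[[1,-40,-9,-40,0],[1,-80,-18,-60,0],[1,-80,-18,-100,0],[1,-80,-18,-130,0],[1,-80,-18,-145,0],[1,-80,-18,-149,0],[1,-80,-18,-149,0],[1,-80,-18,-149,0]]'
python3 -c "
from h import *
avg(3)"
```

```text
tcp [ 0.4941 -0.3275  0.2186] sd [0.0003 0.0001 0.0002] j [-17.8139 -57.6055] jawdir yaw 104.66300592830044 w 0.9954174193044667 t 12.45 F [-0.2699 -0.5221  0.6103]
time_s: 13.25
tcp_pos: [0.4106, -0.3453, 0.0695]
ee_rot: [[-0.01, -0.251, 0.968], [0.0, 0.968, 0.251], [-1.0, 0.003, -0.01]]
wrist_force: [-5.7, 2.0, 9.2]
gripper_width: 0.999
tcp [ 0.4106 -0.3453  0.0695] sd [0. 0. 0.] j [-22.6097 -53.0808] jawdir yaw 104.55150107492062 w 0.9968924657110939 t 13.4 F [-5.6669  1.8913  8.5205]
```

```bash
python3 -m creep '[[1,0,0,5,0],[1,12.7,-2,5,0],[1,12.7,-2,5,0],[1,12.7,-2,5,0],[0,12.7,-2,5,0],[0,12.7,-2,5,0],[0,12.7,-2,5,0],[0,12.7,-2,5,0]]'
python3 -c "
from h import *
avg(3)"
python3 -m creep '[[0,0,0,0,0],[0,0,0,0,0],[0,0,0,0,0],[0,0,0,0,0],[0,0,0,0,0],[0,0,0,0,0],[0,0,0,0,0],[0,0,0,0,0]]'
python3 -c "
from h import *
avg(3)"
```

```text
time_s: 14.2
tcp_pos: [0.4232, -0.3472, 0.0745]
ee_rot: [[-0.01, -0.251, 0.968], [0.0, 0.968, 0.251], [-1.0, 0.003, -0.01]]
wrist_force: [0.5, 0.1, 0.2]
gripper_width: 0.722
tcp [ 0.4232 -0.3472  0.0745] sd [0. 0. 0.] j [-22.2801 -53.3966] jawdir yaw 104.54980522350913 w 0.5867360404451645 t 14.35 F [-0.2484  0.0957 -1.4643]
time_s: 15.15
tcp_pos: [0.4229, -0.3465, 0.0745]
ee_rot: [[-0.011, -0.251, 0.968], [0.001, 0.968, 0.251], [-1.0, 0.004, -0.01]]
wrist_force: [0.1, 5.6, 3.1]
gripper_width: 0.383
tcp [ 0.4229 -0.3465  0.0745] sd [0. 0. 0.] j [-22.2428 -53.3981] jawdir yaw 104.5414543253781 w 0.38405204391346065 t 15.3 F [-0.8864  5.3034  2.7698]
```

```bash
python3 -m creep '[[0,0,0,0,0.02],[0,0,0,0,0.028],[0,0,0,0,0.028],[0,0,0,0,0.028],[1,0,0,0,0.028],[1,0,0,0,0.028],[1,0,0,0,0.028],[1,0,0,0,0.028]]'
python3 -c "
from h import *
avg(3)"
python3 -m creep '[[1,0,0,30,0],[1,0,0,60,0],[1,30,8,90,0],[1,60,15,130,0],[1,90,22,150,0],[1,90,22,160,0],[1,90,22,160,0],[1,90,22,160,0]]'
python3 ang.py
```

```text
time_s: 16.1
tcp_pos: [0.4229, -0.3468, 0.0745]
ee_rot: [[-0.011, -0.278, 0.961], [0.001, 0.961, 0.278], [-1.0, 0.004, -0.01]]
wrist_force: [-0.5, 0.8, -0.1]
gripper_width: 0.662
tcp [ 0.4229 -0.3467  0.0745] sd [0.     0.0001 0.    ] j [-22.2463 -51.823 ] jawdir yaw 106.14144937082479 w 0.8000027634997194 t 16.25 F [-0.1264  1.3068  0.1155]
time_s: 17.05
tcp_pos: [0.5117, -0.3244, 0.2334]
ee_rot: [[-0.013, -0.277, 0.961], [0.002, 0.961, 0.277], [-1.0, 0.006, -0.012]]
wrist_force: [0.5, -0.6, -0.2]
gripper_width: 1.001
sleeve ctr [ 0.4238 -0.3473] 16.6406982421875 [ 0.4237 -0.3473]
line(centroid) 162.45659857637403
line(svd) 161.6823312266825
dial ctr [ 0.4234 -0.3473]
[ 0.3929 -0.3464] 178.3483349200058 178.3197363859024
[ 0.4204 -0.3773] -95.77312043799762 -95.55881561263327
[ 0.4222 -0.3169] 91.96290208355093 92.17495163968421
```

```bash
python3 ang.py | grep line; python3 -m creep '[[1,0,40,20,0.15],[1,0,85,30,0.3],[1,0,130,40,0.45],[1,0,175,50,0.6],[1,10,220,60,0.75],[1,10,265,70,0.9],[1,15,310,70,1.05],[1,18,350,70,1.2]]'
python3 -m creep '[[1,0,25,0,0.08],[1,0,25,0,0.08],[1,0,25,0,0.08],[1,0,25,0,0.08],[1,0,25,0,0.08],[1,0,25,0,0.08],[1,0,25,0,0.08],[1,0,25,0,0.08]]'
cat > det.py <<'E'
from h import *
import sys
# vectorised plate / rest finder in a wrist picture
def rays(c,z,uv):
    K=c["mtx"];d=np.stack([(uv[:,0]-K[0,2])/K[0,0],-(uv[:,1]-K[1,2])/K[1,1],-np.ones(len(uv))],1)@np.array(c["attitude"]).T
    e=np.array(c["eye"]);return e+d*((z-e[2])/d[:,2])[:,None]
def plates(c,vmax=230):
    im=c["image"];hsv=cv2.cvtColor(im,cv2.COLOR_BGR2HSV);P=cloud(c)
    m=((hsv[...,1]<50)&(hsv[...,2]>100)&(P[...,2]<.02)).astype(np.uint8);m[vmax:]=0
    m=cv2.morphologyEx(m,cv2.MORPH_OPEN,np.ones((3,3)))
    out=[]
    for cn in cv2.findContours(m,0,cv2.CHAIN_APPROX_NONE)[0]:
        if cv2.contourArea(cn)<150: continue
        w=rays(c,.008,cn[:,0].astype(float))[:,:2]
        (cx,cy),(a,b),an=cv2.minAreaRect((w*1000).astype(np.float32))
        if a<b: a,b,an=b,a,an+90
        out.append((cx,cy,a,b,(an+90)%180-90,cn[:,0].max(0)[1]))
    return out
def rests(c,vmax=230):
    im=c["image"];hsv=cv2.cvtColor(im,cv2.COLOR_BGR2HSV);P=cloud(c);z=P[...,2]
    m=((hsv[...,2]<90)&(z>.03)&(z<.072)).astype(np.uint8);m[vmax:]=0
    n,l,st,ce=cv2.connectedComponentsWithStats(m);out=[]
    for i in range(1,n):
        if st[i,4]<80: continue
        q=P[l==i]
        # robust plane
        for _ in range(6):
            A=np.c_[q[:,:2]-q[:,:2].mean(0),np.ones(len(q))];k=np.linalg.lstsq(A,q[:,2],rcond=None)[0]
            res=q[:,2]-A@k;ok=np.abs(res)<max(.0015,1.5*res.std());
            if ok.all():break
            q=q[ok]
        g=k[:2];up=np.degrees(np.arctan2(g[1],g[0]));sl=np.degrees(np.arctan(np.hypot(*g)))
        # in-plane rect (stretch along gradient by 1/cos)
        w=q[:,:2]
        (cx,cy),(a,b),an=cv2.minAreaRect((w*1000).astype(np.float32))
        if a<b:a,b,an=b,a,an+90
        zc=k@np.r_[np.array([cx,cy])/1000-q[:,:2].mean(0),1]
        out.append((cx,cy,zc*1000,a,b,(an+90)%180-90,up,sl,st[i,4]))
    return out
if __name__=="__main__":
    avg(2)
    c=capture("wrist");cv2.imwrite(sys.argv[1],c["image"])
    for p in plates(c):print("plate",np.round(p,1))
    for p in rests(c):print("rest",np.round(p,1))
E
python3 det.py pics/w5.png
```

```text
line(centroid) 162.38502051888815
line(svd) 161.62884104804297
time_s: 17.95
tcp_pos: [0.5286, 0.0268, 0.3026]
ee_rot: [[-0.008, -0.996, 0.084], [-0.012, 0.084, 0.996], [-1.0, 0.007, -0.013]]
wrist_force: [-0.1, -1.1, 0.1]
gripper_width: 1.001
time_s: 18.75
tcp_pos: [0.5287, 0.0514, 0.3026]
ee_rot: [[-0.007, -1.0, 0.005], [-0.013, 0.005, 1.0], [-1.0, 0.007, -0.013]]
wrist_force: [-1.1, 0.4, 0.5]
gripper_width: 1.001
tcp [0.5287 0.0516 0.3026] sd [0. 0. 0.] j [ 23.3764 -23.7932] jawdir yaw 179.7431289903553 w 1.000559271762164 t 18.85 F [-0.0043  0.2797 -0.9773]
plate [462.1  68.5  62.9  39.6  25.1 208. ]
plate [431.9 -82.3  63.1  39.5 -24.6  91. ]
rest [ 783.1  -90.9   48.2  109.5    3.   -81.1   16.5    8.  1845. ]
rest [647.8 -33.2  57.9  43.6  17.3   4.1   3.8  15.  692. ]
rest [624.  105.5  54.3  26.1  13.8  -4.4  31.2  14.5 213. ]
```

View pics/w5.png

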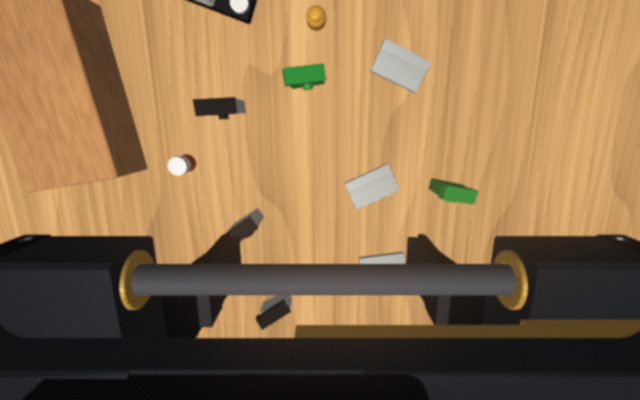

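```bash
python3 -m creep '[[1,-3,36,0,0],[1,-6,70,0,0],[1,-10,105,0,0],[1,-14,140,0,0],[1,-18,175,0,0],[1,-22,210,0,0],[1,-26,245,0,0],[1,-30,280,0,0]]'
python3 det.py pics/w6.png
```

```text
time_s: 19.7
tcp_pos: [0.4983, 0.3332, 0.3027]
ee_rot: [[-0.006, -1.0, 0.004], [-0.013, 0.004, 1.0], [-1.0, 0.006, -0.013]]
wrist_force: [-0.1, 0.0, -0.0]
gripper_width: 0.997
tcp [0.4981 0.3365 0.3017] sd [0.     0.0012 0.0001] j [ 49.5401 -49.5959] jawdir yaw 179.9841519370324 w 1.0005092616812647 t 19.8 F [ 0.4175 -0.1958 -0.6171]
plate [823.8 390.2  41.7  12.4 -86.5 229. ]
plate [388.  324.9  63.5  38.8 -36.1 190. ]
plate [788.6 200.6  38.5  14.   81.8  81. ]
plate [443.1 188.7  63.6  39.6   7.5  75. ]
rest [596.3 242.   41.8  43.7  18.   27.8  26.5  15.2 665. ]
rest [516.4 374.1  41.8  43.1  16.2  22.3  25.3  15.2 480. ]
```

View pics/w6.png

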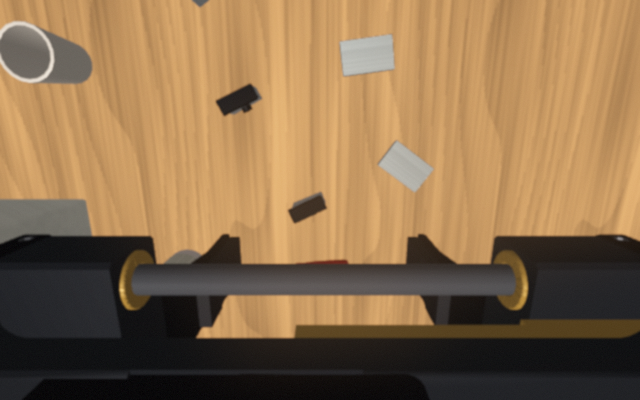

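```bash
python3 -m creep '[[1,-20,-2,-30,0.14],[1,-40,-4,-60,0.28],[1,-60,-6,-90,0.42],[1,-80,-8,-120,0.56],[1,-100,-10,-150,0.7],[1,-110,-11,-180,0.84],[1,-110,-11,-200,0.94],[1,-110,-11,-210,0.94]]'
python3 det.py pics/w7.png
```

```text
time_s: 20.65
tcp_pos: [0.3876, 0.3208, 0.0905]
ee_rot: [[0.005, -0.591, -0.806], [-0.016, -0.806, 0.591], [-1.0, 0.01, -0.014]]
wrist_force: [-1.2, -1.3, 0.6]
gripper_width: 0.998
tcp [0.3879 0.3211 0.0904] sd [0.0003 0.0003 0.0006] j [58.5626 -5.7668] jawdir yaw -126.39886928528077 w 1.002524866137869 t 20.75 F [ 0.42    0.1494 -0.4559]
plate [399.1 316.9  39.4  35.6  53.5 229. ]
plate [443.  189.6  63.2  40.8   7.5  92. ]
rest [ 516.2  374.2   41.7   44.9   17.9   22.3   25.2   15.  3247. ]
```

View pics/w7.png

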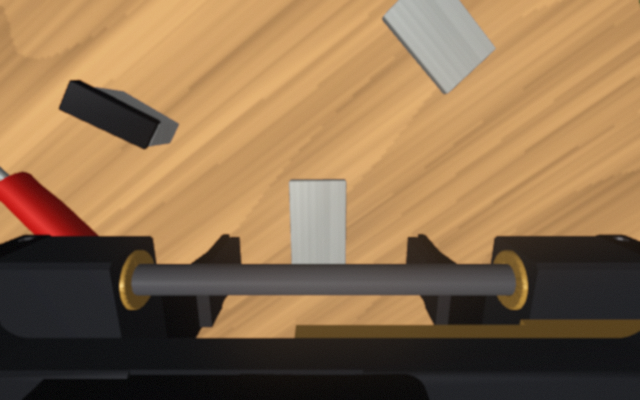

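```bash
python3 -m creep '[[1,0,4,-30,0],[1,0,4,-55,0],[1,0,4,-68,0],[1,0,4,-68,0],[0,0,4,-68,0],[0,0,4,-68,0],[0,0,4,-68,0],[0,0,4,-68,0]]'
python3 -m creep '[[0,0,0,0,0],[0,0,0,0,0],[0,0,0,0,0],[0,0,0,0,0],[0,0,0,0,0],[0,0,0,0,0],[0,0,0,0,0],[0,0,0,0,0]]'
python3 -c "
from h import *
avg(2)"
```

```text
time_s: 21.6
tcp_pos: [0.389, 0.3267, 0.0249]
ee_rot: [[0.008, -0.593, -0.805], [-0.013, -0.805, 0.593], [-1.0, 0.006, -0.014]]
wrist_force: [-0.6, -0.6, 0.8]
gripper_width: 0.722
time_s: 22.4
tcp_pos: [0.389, 0.3266, 0.025]
ee_rot: [[0.008, -0.593, -0.805], [-0.013, -0.805, 0.593], [-1.0, 0.006, -0.014]]
wrist_force: [-1.9, -0.8, 2.4]
gripper_width: 0.449
tcp [0.389  0.3266 0.025 ] sd [0. 0. 0.] j [58.8043 -6.3461] jawdir yaw -126.3642119348457 w 0.44570896191226694 t 22.5 F [-0.8314 -1.0168  2.8963]
```

```bash
python3 -m creep '[[0.6,0,0,0,0],[0.6,0,0,0,0],[0.6,0,0,-4,0],[0.6,0,0,-4,0],[0,0,0,-4,0],[0,0,0,-4,0],[0,0,0,-4,0],[0,0,0,-4,0]]'
python3 -c "
from h import *
avg(2)"
python3 -m creep '[[0,0,0,0,0],[0,0,0,0,0],[0,0,0,10,0],[0,0,0,30,0],[0,0,0,50,0],[0,0,0,70,0],[0,0,0,80,0],[0,0,0,80,0]]'
python3 det.py pics/w8.png
```

```text
time_s: 23.3
tcp_pos: [0.3889, 0.3266, 0.0209]
ee_rot: [[0.008, -0.593, -0.805], [-0.013, -0.805, 0.593], [-1.0, 0.006, -0.014]]
wrist_force: [0.3, 0.2, -1.0]
gripper_width: 0.456
tcp [0.3889 0.3265 0.0209] sd [0. 0. 0.] j [58.8043 -6.374 ] jawdir yaw -126.37012479431586 w 0.45314471680416907 t 23.4 F [ 0.4467  0.0369 -0.5926]
time_s: 24.2
tcp_pos: [0.3895, 0.3274, 0.1027]
ee_rot: [[0.01, -0.593, -0.805], [-0.01, -0.805, 0.593], [-1.0, 0.002, -0.014]]
wrist_force: [-0.0, 0.6, -0.3]
gripper_width: 0.449
tcp [0.3888 0.3264 0.101 ] sd [0.0002 0.0002 0.0004] j [58.8075 -5.9679] jawdir yaw -126.38600744965535 w 0.4539044678901111 t 24.3 F [ 0.9059 -0.849  -1.6585]
plate [552.8 477.7  20.8   6.4   3.7 172. ]
plate [514.9 373.9  41.5  16.8  21.9 138. ]
plate [443.  189.6  63.1  40.9   7.3  89. ]
rest [ 516.   374.2   41.7   44.2   17.5   22.3   23.4   15.  2841. ]
```

View pics/w8.png

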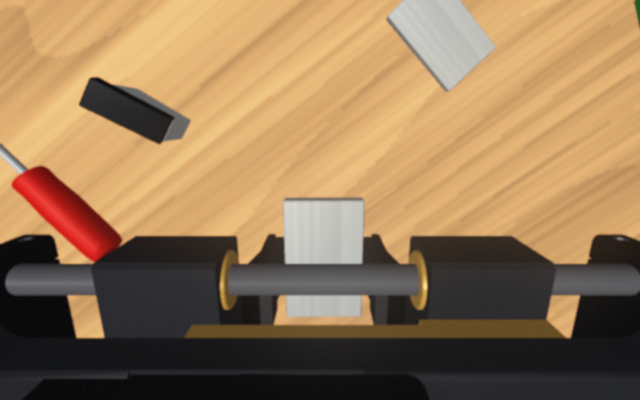

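```bash
python3 -m creep '[[0,15,5,0,0.12],[0,32,12,0,0.26],[0,50,19,0,0.4],[0,68,26,0,0.54],[0,86,33,0,0.68],[0,104,40,0,0.82],[0,118,45,0,0.95],[0,126.4,47.4,0,1.024]]'
python3 det.py pics/w9.png
```

```text
time_s: 25.15
tcp_pos: [0.5154, 0.3731, 0.0981]
ee_rot: [[0.014, 0.382, -0.924], [-0.004, -0.924, -0.382], [-1.0, 0.009, -0.011]]
wrist_force: [-0.6, 0.6, -1.1]
gripper_width: 0.461
tcp [0.5157 0.3732 0.0982] sd [0.0005 0.0002 0.    ] j [50.7829 60.9695] jawdir yaw -67.62328444273099 w 0.45089422765492587 t 25.25 F [ 0.0405  0.2752 -1.3499]
plate [580.7 239.4  14.3  10.2  30.4 211. ]
plate [607.  250.5  16.9  16.3  25.3 175. ]
plate [573.9 476.6  76.8   6.5   4.1 137. ]
rest [ 597.3  242.7   42.1   43.8   18.1   27.5   18.7   14.9 2614. ]
rest [ 537.8  383.9   42.3   16.     2.3  -67.3 -157.4   74.7  182. ]
```

View pics/w9.png

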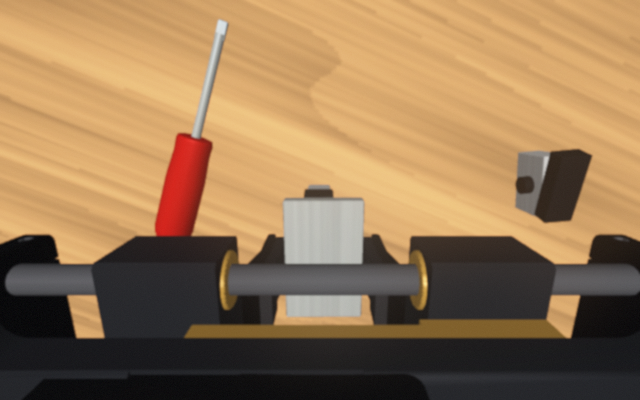

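```bash
python3 -m creep '[[0,0,0.6,-10,0],[0,0,0.6,-20,0],[0,0,0.6,-26,0],[0,0,0.6,-29,0],[0,0,0.6,-29,0],[0,0,0.6,-31,0],[0,0,0.6,-32,0],[0,0,0.6,-32,0]]'
python3 det.py pics/w10.png
```

```text
time_s: 26.1
tcp_pos: [0.5148, 0.3736, 0.0681]
ee_rot: [[0.015, 0.377, -0.926], [-0.003, -0.926, -0.377], [-1.0, 0.009, -0.012]]
wrist_force: [-3.0, -0.7, 6.4]
gripper_width: 0.457
tcp [0.5148 0.3736 0.0681] sd [0. 0. 0.] j [50.8778 60.5834] jawdir yaw -67.83197187762607 w 0.4551826374502426 t 26.2 F [-3.0725 -2.0861  7.2138]
plate [580.6 239.4  16.5  13.1  26.9 225. ]
plate [607.5 249.2  21.   17.6 -64.5 184. ]
plate [573.8 477.   77.1   6.6   4.  139. ]
rest [ 598.9  243.8   42.6   40.2   18.8   27.    18.6   14.7 3511. ]
```

View pics/w10.png

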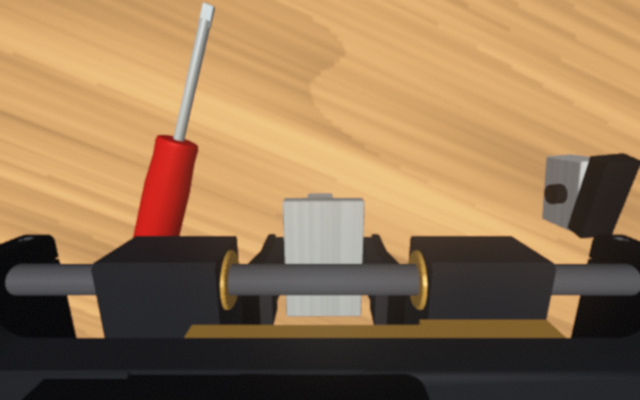

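```bash
python3 -m creep '[[0,0,0,-1,0],[0,0,0,-2,0],[0,0,0,-3,0],[0,0,0,-3,0],[0,0,0,-3,0],[0,0,0,-3,0],[0,0,0,-3,0],[0,0,0,-3,0]]'
python3 det.py pics/w11.png
```

```text
time_s: 27.05
tcp_pos: [0.515, 0.3739, 0.0667]
ee_rot: [[0.016, 0.378, -0.926], [-0.002, -0.926, -0.378], [-1.0, 0.008, -0.014]]
wrist_force: [-3.8, -1.7, 8.3]
gripper_width: 0.452
tcp [0.515  0.3739 0.0668] sd [0. 0. 0.] j [50.8859 60.5718] jawdir yaw -67.80723311669135 w 0.4526690830405334 t 27.15 F [-4.3734 -2.3308  7.7183]
plate [580.7 239.4  14.1  13.6 -69.6 225. ]
plate [606.8 250.2  19.2  18.  -67.9 185. ]
plate [573.8 476.9  77.2   6.6   4.  140. ]
rest [ 599.5  243.8   42.7   39.2   18.3   26.6   16.8   14.8 3494. ]
```

View pics/w11.png

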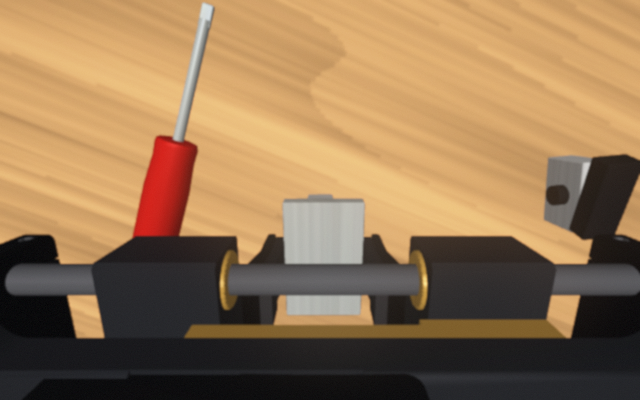

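```bash
python3 -m creep '[[0,0,0,-2,0],[0,0,0,-4,0],[0,0,0,-5,0],[0,0,0,-5,0],[0,0,0,-5,0],[0,0,0,-5,0],[0,0,0,-5,0],[0,0,0,-5,0]]'
cat > tilt.py <<'E'
from h import *
def tilt(c,rows=(190,320),cols=(280,370)):
    P=cloud(c);hsv=cv2.cvtColor(c["image"],cv2.COLOR_BGR2HSV)
    m=(hsv[...,1]<50)&(hsv[...,2]>110)&(P[...,2]>.02);k=np.zeros_like(m);k[rows[0]:rows[1],cols[0]:cols[1]]=True
    q=P[m&k]
    for _ in range(5):
        A=np.c_[q[:,:2]-q[:,:2].mean(0),np.ones(len(q))];g=np.linalg.lstsq(A,q[:,2],rcond=None)[0];r=q[:,2]-A@g;q=q[np.abs(r)<.0015]
    print("tilt",np.degrees(np.arctan(np.hypot(*g[:2]))),"rise dir",np.degrees(np.arctan2(g[1],g[0])),"n",len(q),"mean",q.mean(0))
if __name__=="__main__":
    avg(2);tilt(capture("wrist"))
E
python3 tilt.py
```

```text
time_s: 28.0
tcp_pos: [0.5151, 0.3739, 0.0633]
ee_rot: [[0.017, 0.378, -0.926], [-0.002, -0.926, -0.378], [-1.0, 0.008, -0.015]]
wrist_force: [-3.5, -2.1, 7.7]
gripper_width: 0.453
tcp [0.5151 0.3739 0.0633] sd [0. 0. 0.] j [50.8902 60.5533] jawdir yaw -67.78731058192567 w 0.4558356470115929 t 28.1 F [-4.081  -2.6685  8.4371]
tilt 11.378308502738985 rise dir 21.90622211256061 n 5072 mean [0.5195 0.3744 0.0521]
```

```bash
python3 -m creep '[[0,0,0,-2,0],[0,0,0,-3,0],[0,0,0,-3.5,0],[0,0,0,-3.5,0],[0,0,0,-3.5,0],[0,0,0,-3.5,0],[0,0,0,-3.5,0],[0,0,0,-3.5,0]]'
python3 tilt.py
```

```text
time_s: 28.95
tcp_pos: [0.5153, 0.374, 0.0617]
ee_rot: [[0.018, 0.378, -0.925], [-0.002, -0.926, -0.379], [-1.0, 0.008, -0.016]]
wrist_force: [-4.3, -3.1, 9.7]
gripper_width: 0.454
tcp [0.5153 0.374  0.0617] sd [0. 0. 0.] j [50.894  60.5356] jawdir yaw -67.76442602321072 w 0.45670632446986614 t 29.05 F [-4.6068 -3.0064  9.5805]
tilt 14.914640489903642 rise dir 22.39365348463281 n 4929 mean [0.5205 0.3748 0.0514]
```

```bash
python3 -m creep '[[0.7,0,0,0,0],[0.7,0,0,0,0],[0.7,0,0,0,0],[0.7,0,0,2,0],[0.7,0,0,20,0],[0.7,0,0,45,0],[0.7,0,0,75,0],[0.7,0,0,100,0]]'
python3 - <<'E'
from h import *
from tilt import tilt
avg(2);c=capture("wrist");cv2.imwrite("pics/w12.png",c["image"]);tilt(c,(150,330),(250,400))
E
```

```text
time_s: 29.9
tcp_pos: [0.5156, 0.3742, 0.163]
ee_rot: [[0.018, 0.379, -0.925], [-0.001, -0.926, -0.379], [-1.0, 0.008, -0.017]]
wrist_force: [-0.0, 0.3, -1.0]
gripper_width: 0.698
tcp [0.5174 0.3758 0.1672] sd [0.0002 0.     0.0009] j [50.8936 60.8258] jawdir yaw -67.70937966461163 w 0.6999570873866869 t 30.0 F [-0.0688 -0.171  -0.168 ]
tilt 14.885484047015732 rise dir 22.171383402784706 n 3129 mean [0.515  0.3727 0.0498]
```

View pics/w12.png

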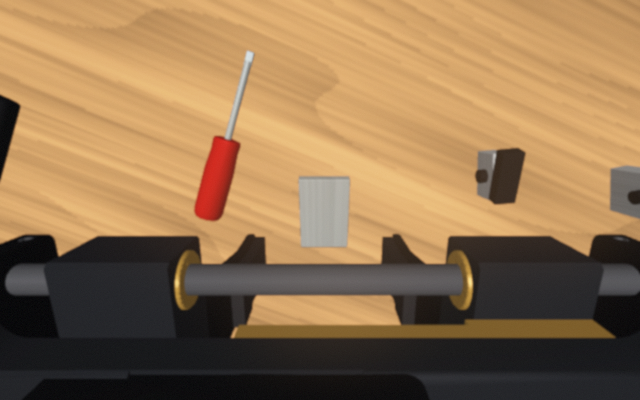

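```bash
python3 -m creep '[[0.7,-10,-25,0,-0.05],[0.7,-20,-50,0,-0.1],[0.7,-30,-75,-10,-0.15],[0.7,-40,-100,-20,-0.2],[0.7,-50,-125,-35,-0.258],[0.7,-60,-155,-50,-0.258],[0.7,-70,-180,-65,-0.258],[0.7,-74,-187,-77,-0.258]]'
python3 det.py pics/w13.png
```

```text
time_s: 30.85
tcp_pos: [0.4394, 0.1844, 0.0848]
ee_rot: [[0.016, 0.127, -0.992], [-0.006, -0.992, -0.127], [-1.0, 0.008, -0.015]]
wrist_force: [-0.1, 0.7, 0.4]
gripper_width: 0.697
tcp [0.4391 0.1845 0.0838] sd [0.0007 0.0008 0.0006] j [42.9623 53.2508] jawdir yaw -82.68004576479906 w 0.7007193620302596 t 30.95 F [ 0.1827 -0.3236 -0.5663]
plate [454.9 190.   40.7  39.2   7.2 229. ]
plate [493.1  71.6  63.7  41.1  25.  217. ]
rest [512.6 350.   42.1  41.2   3.   22.  -59.7  53.8 720. ]
```

View pics/w13.png

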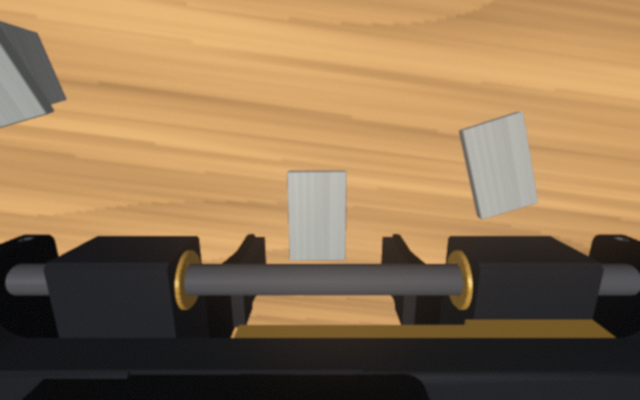

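Run:
```python
from det import *
c=capture("wrist")
for p in plates(c,262): print(np.round(p,1))
avg(2)
```

```text
[443.7 188.6  63.1  39.1   7.4 261. ]
[493.1  71.6  63.8  41.1  25.  220. ]
tcp [0.4428 0.1887 0.0871] sd [0.0001 0.0001 0.0001] j [43.0697 53.2389] jawdir yaw -82.50629947341821 w 0.7004865729112429 t 31.15 F [ 0.818   0.2068 -0.4286]
```

```bash
python3 -m creep '[[0.7,0.7,0,-30,0],[0.7,0.7,0,-55,0],[0.7,0.7,0,-66,0],[0.7,0.7,0,-66,0],[0.7,0.7,0,-66,0],[0,0.7,0,-66,0],[0,0.7,0,-66,0],[0,0.7,0,-66,0]]'
python3 -m creep '[[0,0,0,0,0],[0,0,0,0,0],[0,0,0,0,0],[0,0,0,0,0],[0,0,0,20,0],[0,0,0,45,0],[0,0,0,70,0],[0,0,0,80,0]]'
python3 det.py pics/w14.png
```

```text
time_s: 31.95
tcp_pos: [0.4438, 0.189, 0.0215]
ee_rot: [[0.022, 0.13, -0.991], [-0.002, -0.991, -0.131], [-1.0, 0.005, -0.022]]
wrist_force: [0.3, 0.9, -0.7]
gripper_width: 0.507
time_s: 32.75
tcp_pos: [0.4447, 0.1898, 0.1036]
ee_rot: [[0.026, 0.131, -0.991], [0.001, -0.991, -0.131], [-1.0, 0.003, -0.025]]
wrist_force: [1.0, -0.1, -0.4]
gripper_width: 0.457
tcp [0.4447 0.1898 0.1034] sd [0.0003 0.0002 0.0007] j [43.0147 53.3892] jawdir yaw -82.49334836435726 w 0.4507776791235519 t 32.85 F [-0.4955 -0.2071 -1.3581]
plate [493.2  71.5  63.8  40.9  25.  219. ]
rest [521.6 353.8  45.2  59.    3.   22.  -52.7  46.7 751. ]
```

View pics/w14.png

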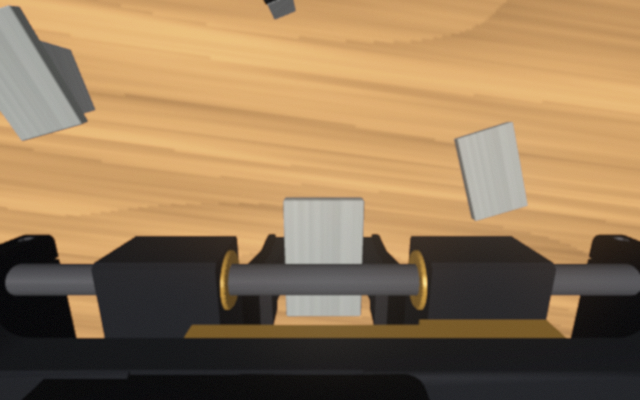

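```bash
python3 -m creep '[[0,18,6,0,0.04],[0,38,13,0,0.09],[0,60,21,0,0.14],[0,82,29,0,0.19],[0,104,37,0,0.24],[0,124,44,0,0.29],[0,142,50,0,0.33],[0,150.8,52.1,0,0.347]]'
python3 -m creep '[[0,0,0,-8,0],[0,0,0,-16,0],[0,0,0,-22,0],[0,0,0,-26,0],[0,0,0,-26,0],[0,0,0,-26,0],[0,0,0,-26,0],[0,0,0,-26,0]]'
python3 tilt.py
```

```text
time_s: 33.7
tcp_pos: [0.5948, 0.241, 0.0987]
ee_rot: [[0.019, 0.46, -0.888], [0.005, -0.888, -0.46], [-1.0, 0.005, -0.019]]
wrist_force: [-0.6, -0.3, -1.2]
gripper_width: 0.453
time_s: 34.5
tcp_pos: [0.595, 0.2412, 0.0733]
ee_rot: [[0.02, 0.46, -0.888], [0.005, -0.888, -0.46], [-1.0, 0.005, -0.02]]
wrist_force: [0.0, -0.3, -0.7]
gripper_width: 0.447
tcp [0.595  0.2411 0.0732] sd [0.     0.     0.0001] j [36.6749 80.3026] jawdir yaw -62.62519387822899 w 0.4535555271837942 t 34.6 F [-0.7629  0.3884 -0.9517]
tilt 0.371065407163703 rise dir 38.91964776913158 n 4879 mean [0.5962 0.2402 0.0595]
```

```bash
python3 -m creep '[[0,0.6,0.7,-2,0],[0,0.6,0.7,-4,0],[0,0.6,0.7,-6,0],[0,0.6,0.7,-8,0],[0,0.6,0.7,-10,0],[0,0.6,0.7,-11,0],[0,0.6,0.7,-12,0],[0,0.6,0.7,-12,0]]'
python3 tilt.py
```

```text
time_s: 35.45
tcp_pos: [0.5958, 0.2419, 0.063]
ee_rot: [[0.021, 0.461, -0.887], [0.005, -0.888, -0.461], [-1.0, 0.005, -0.021]]
wrist_force: [-3.7, -1.0, 8.0]
gripper_width: 0.451
tcp [0.5958 0.2419 0.063 ] sd [0. 0. 0.] j [36.7029 80.2676] jawdir yaw -62.58322472971755 w 0.4529460374489451 t 35.55 F [-3.1884  0.0968  7.7312]
tilt 13.409706905934145 rise dir 27.41607002629694 n 5032 mean [0.6012 0.2436 0.0519]
```

Nearly flat; press slightly more, then release and look.

```bash
python3 -m creep '[[0,0,0,-2,0],[0,0,0,-3,0],[0,0,0,-3,0],[0,0,0,-3,0],[0,0,0,-3,0],[0,0,0,-3,0],[0,0,0,-3,0],[0,0,0,-3,0]]'
python3 tilt.py
python3 -m creep '[[0.7,0,0,0,0],[0.7,0,0,0,0],[0.7,0,0,0,0],[0.7,0,0,2,0],[0.7,0,0,20,0],[0.7,0,0,45,0],[0.7,0,0,75,0],[0.7,0,0,100,0]]'
python3 - <<'E'
from h import *
from tilt import tilt
avg(2);c=capture("wrist");cv2.imwrite("pics/w15.png",c["image"]);tilt(c,(150,330),(250,400))
E
```

```text
time_s: 36.4
tcp_pos: [0.5959, 0.242, 0.0623]
ee_rot: [[0.022, 0.461, -0.887], [0.005, -0.887, -0.461], [-1.0, 0.005, -0.021]]
wrist_force: [-4.6, -1.5, 11.0]
gripper_width: 0.452
tcp [0.5959 0.242  0.0623] sd [0. 0. 0.] j [36.7174 80.2621] jawdir yaw -62.54000696603529 w 0.4513249680222269 t 36.5 F [-4.4766 -0.7524  9.9776]
tilt 14.879838041561461 rise dir 27.20027033332932 n 4952 mean [0.6015 0.2436 0.0516]
time_s: 37.35
tcp_pos: [0.5962, 0.242, 0.1636]
ee_rot: [[0.022, 0.461, -0.887], [0.005, -0.887, -0.461], [-1.0, 0.006, -0.022]]
wrist_force: [-0.2, 0.4, 0.6]
gripper_width: 0.697
tcp [0.5983 0.2431 0.1677] sd [0.0001 0.     0.0009] j [36.714  80.4353] jawdir yaw -62.488823786631016 w 0.7001205912574933 t 37.45 F [-0.1302 -0.187   0.827 ]
tilt 14.855340048397112 rise dir 27.068416887966105 n 3097 mean [0.5961 0.2408 0.05  ]
```

View pics/w15.png

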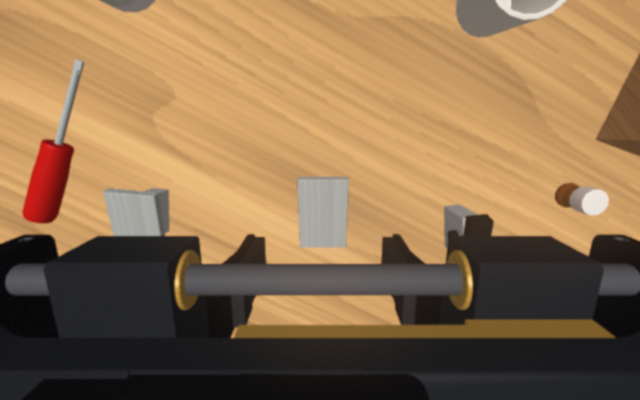

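```bash
python3 -m creep '[[0.7,-10,-18,0,-0.04],[0.7,-25,-42,0,-0.04],[0.7,-40,-66,0,-0.04],[0.7,-55,-90,-10,-0.04],[0.7,-70,-115,-30,-0.04],[0.7,-85,-140,-50,-0.04],[0.7,-100,-162,-70,-0.04],[0.7,-106,-171.5,-80,-0.04]]'
python3 - <<'E'
from det import *
avg(4)
c=capture("wrist");cv2.imwrite("pics/w16.png",c["image"])
for p in plates(c,262): print(np.round(p,1))
for p in rests(c): print(np.round(p,1))
E
```

```text
time_s: 38.3
tcp_pos: [0.487, 0.0684, 0.0815]
ee_rot: [[0.019, 0.423, -0.906], [0.004, -0.906, -0.423], [-1.0, 0.004, -0.019]]
wrist_force: [0.1, 0.5, -0.6]
gripper_width: 0.697
tcp [0.4887 0.0695 0.0824] sd [0.002  0.0013 0.0014] j [27.1731 87.525 ] jawdir yaw -64.91952074549978 w 0.6977318646564707 t 38.5 F [0.5338 0.6359 1.4068]
[494.6  70.8  61.7  39.2  25.1 261. ]
[649.1 -28.   46.7  11.7   4.1 103. ]
[612.6 107.7  39.3   8.    0.8 -58.1  24.6  70.7 115. ]
[ 636.8  -28.1   53.1   32.5   15.8   36.7  -51.3    4.2 1930. ]
[646.3 -22.8  36.4  10.4   7.6  -3.4 -51.6  20.  455. ]
[560.9 -57.7  36.2  11.    2.5   6.5  67.2  58.3 274. ]
[565.2 -55.4  55.6   7.4   2.7   7.9  78.9  59.2 156. ]
```

View pics/w16.png

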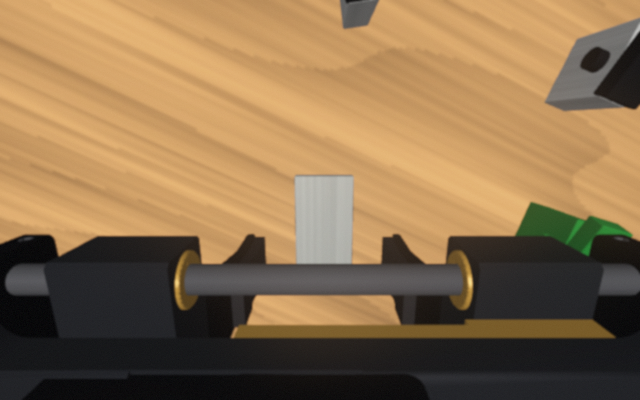

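```bash
python3 -c "
from h import *
avg(3)"
```

```text
tcp [0.4918 0.0719 0.0848] sd [0.0001 0.     0.    ] j [27.2804 87.5149] jawdir yaw -64.78715698313748 w 0.6991260511529684 t 38.7 F [-0.0992 -0.0794 -0.2981]
```

```bash
python3 -m creep '[[0.7,1.5,-0.7,-30,0],[0.7,1.5,-0.7,-53,0],[0.7,1.5,-0.7,-64,0],[0.7,1.5,-0.7,-64,0],[0.7,1.5,-0.7,-64,0],[0,1.5,-0.7,-64,0],[0,1.5,-0.7,-64,0],[0,1.5,-0.7,-64,0]]'
python3 -m creep '[[0,0,0,0,0],[0,0,0,0,0],[0,0,0,0,0],[0,0,0,0,0],[0,0,0,20,0],[0,0,0,45,0],[0,0,0,70,0],[0,0,0,90,0]]'
python3 det.py pics/w17.png
```

```text
time_s: 39.5
tcp_pos: [0.4934, 0.0713, 0.0212]
ee_rot: [[0.028, 0.426, -0.904], [0.008, -0.905, -0.426], [-1.0, 0.005, -0.028]]
wrist_force: [-0.1, -0.3, 0.5]
gripper_width: 0.511
time_s: 40.3
tcp_pos: [0.4935, 0.0714, 0.1124]
ee_rot: [[0.028, 0.426, -0.904], [0.008, -0.905, -0.426], [-1.0, 0.005, -0.029]]
wrist_force: [1.0, -0.5, -0.9]
gripper_width: 0.451
tcp [0.4953 0.072  0.1146] sd [0.0002 0.     0.0008] j [27.1197 87.7406] jawdir yaw -64.7459527159501 w 0.45530317776548446 t 40.4 F [-0.1483 -0.2141 -2.0062]
plate [647.7 -27.9  44.5  17.6  16.1 117. ]
rest [ 618.8  108.4   53.7   17.1   13.8  -59.    30.6   14.4 1052. ]
rest [ 648.2  -33.3   57.8   44.3   18.3    4.4   -1.5   14.8 3557. ]
rest [646.9 -22.8  36.7  10.7   6.5   3.2 -68.8  26.9 298. ]
```

View pics/w17.png

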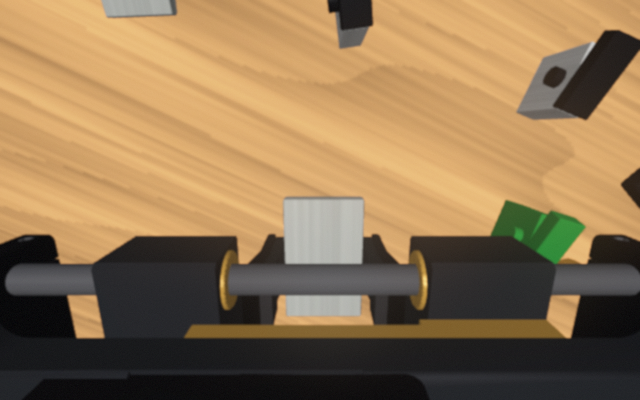

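```bash
python3 -m creep '[[0,6,1,4,0.01],[0,14,4,8,0.03],[0,22,8,12,0.05],[0,30,12,16,0.07],[0,38,16,20,0.09],[0,46,20,22,0.1],[0,50,22,22,0.1],[0,50,22,22,0.1]]'
python3 det.py pics/w18.png
```

```text
time_s: 41.25
tcp_pos: [0.5444, 0.0939, 0.1338]
ee_rot: [[0.029, 0.514, -0.857], [0.012, -0.858, -0.514], [-1.0, 0.005, -0.031]]
wrist_force: [0.5, 0.2, -0.7]
gripper_width: 0.453
tcp [0.5436 0.0936 0.1337] sd [0.0002 0.0001 0.    ] j [26.6694 94.1495] jawdir yaw -59.07897150350054 w 0.4546763660662286 t 41.35 F [ 0.1294  0.0612 -0.819 ]
plate [648.6 -28.2  41.5  10.9   4.4 198. ]
rest [602.7 221.5  45.3  31.9   1.2  27.2 -56.1  67.   81. ]
rest [ 632.5  117.2   58.1   43.6   16.7   33.    30.6   14.9 2200. ]
rest [ 648.5  -32.8   57.9   42.9   17.8    4.8   -3.6   15.  2267. ]
rest [647.5 -22.5  36.6  10.6   6.1   5.3 -77.4  21.8 200. ]
```

View pics/w18.png

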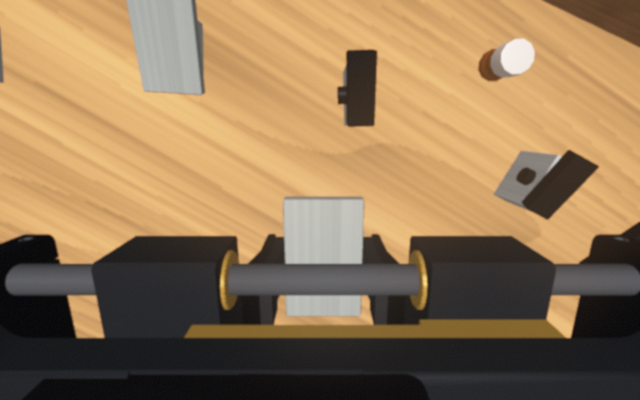

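```bash
python3 -m creep '[[0,12,3,0,0.01],[0,26,7,0,0.02],[0,42,11,0,0.036],[0,58,15,0,0.036],[0,74,19,0,0.036],[0,84,22,-10,0.036],[0,87.6,22.9,-25,0.036],[0,87.6,22.9,-40,0.036]]'
python3 tilt.py
```

```text
time_s: 42.2
tcp_pos: [0.6307, 0.1162, 0.0917]
ee_rot: [[0.026, 0.544, -0.839], [0.012, -0.839, -0.544], [-1.0, 0.004, -0.028]]
wrist_force: [-0.4, 0.2, -1.1]
gripper_width: 0.454
tcp [0.6283 0.1154 0.089 ] sd [0.     0.0001 0.0006] j [24.8628 98.1238] jawdir yaw -57.07246894342658 w 0.4520812802513866 t 42.3 F [-0.7984  0.3315 -0.7468]
tilt 0.38096528052002776 rise dir -156.3413996278495 n 6437 mean [0.6333 0.1173 0.0762]
```

```bash
python3 -c "
from h import *
avg(2)"
python3 -m creep '[[0,2,1,0,0],[0,2.6,1.1,-1,0],[0,2.6,1.1,-3,0],[0,2.6,1.1,-5,0],[0,2.6,1.1,-7,0],[0,2.6,1.1,-9,0],[0,2.6,1.1,-11,0],[0,2.6,1.1,-12,0]]'
python3 tilt.py
```

```text
tcp [0.6306 0.1161 0.0932] sd [0.0003 0.0001 0.0005] j [24.8693 98.1181] jawdir yaw -57.00281268726275 w 0.4560288018395185 t 42.45 F [ 0.3866 -0.3143 -1.0883]
time_s: 43.25
tcp_pos: [0.6334, 0.1172, 0.0837]
ee_rot: [[0.028, 0.545, -0.838], [0.012, -0.838, -0.545], [-1.0, 0.005, -0.029]]
wrist_force: [-4.5, 0.3, 10.8]
gripper_width: 0.456
tcp [0.6334 0.1172 0.0838] sd [0. 0. 0.] j [24.8729 98.1349] jawdir yaw -56.94449389537769 w 0.4570050953383577 t 43.35 F [-4.1639 -0.9763  9.1239]
tilt 2.888666203118448 rise dir 32.91899438390934 n 5068 mean [0.6359 0.1174 0.0708]
```

```bash
python3 -m creep '[[0,0,0,4,0],[0,-2.2,-0.7,4,0],[0,-2.2,-0.7,4,0],[0,-2.2,-0.7,2,0],[0,-2.2,-0.7,0,0],[0,-2.2,-0.7,-2,0],[0,-2.2,-0.7,-4,0],[0,-2.2,-0.7,-6,0]]'
python3 tilt.py
```

```text
time_s: 44.2
tcp_pos: [0.6312, 0.1163, 0.0794]
ee_rot: [[0.028, 0.546, -0.837], [0.011, -0.838, -0.546], [-1.0, 0.006, -0.03]]
wrist_force: [-4.4, -0.9, 8.1]
gripper_width: 0.453
tcp [0.6312 0.1164 0.0791] sd [0.     0.     0.0001] j [24.9033 98.1115] jawdir yaw -56.91344435445967 w 0.45518756830273777 t 44.3 F [-4.0147 -0.7717  7.0144]
tilt 12.43340299225301 rise dir 33.19209651619032 n 5564 mean [0.6375 0.1192 0.0683]
```

```bash
python3 -m creep '[[0,0,0,-1.5,0],[0,0,0,-3,0],[0,0,0,-3.5,0],[0,0,0,-3.5,0],[0,0,0,-3.5,0],[0,0,0,-3.5,0],[0,0,0,-3.5,0],[0,0,0,-3.5,0]]'
python3 tilt.py
python3 -m creep '[[0.7,0,0,0,0],[0.7,0,0,0,0],[0.7,0,0,0,0],[0.7,0,0,2,0],[0.7,0,0,20,0],[0.7,0,0,45,0],[0.7,0,0,75,0],[0.7,0,0,100,0]]'
python3 - <<'E'
from h import *
from tilt import tilt
avg(2);c=capture("wrist");cv2.imwrite("pics/w19.png",c["image"]);tilt(c,(150,330),(250,400))
E
```

```text
time_s: 45.15
tcp_pos: [0.6313, 0.1164, 0.0781]
ee_rot: [[0.029, 0.547, -0.837], [0.011, -0.837, -0.546], [-1.0, 0.006, -0.03]]
wrist_force: [-6.4, -0.6, 10.9]
gripper_width: 0.453
tcp [0.6313 0.1164 0.0781] sd [0. 0. 0.] j [24.9205 98.1079] jawdir yaw -56.870513400441475 w 0.45384822647440287 t 45.25 F [-5.2327 -0.8339 12.7815]
tilt 14.808223925915977 rise dir 32.91404623654259 n 5438 mean [0.6378 0.1195 0.0679]
time_s: 46.1
tcp_pos: [0.6316, 0.1164, 0.1793]
ee_rot: [[0.029, 0.547, -0.837], [0.011, -0.837, -0.547], [-1.0, 0.007, -0.031]]
wrist_force: [0.0, -0.2, 1.1]
gripper_width: 0.697
tcp [0.6338 0.117  0.1835] sd [0.0002 0.     0.0009] j [24.9162 98.147 ] jawdir yaw -56.822590673458585 w 0.6992703896849904 t 46.2 F [0.4888 0.2503 0.6326]
tilt 14.90305022221298 rise dir 32.45254526380399 n 3144 mean [0.6317 0.1154 0.066 ]
```

View pics/w19.png

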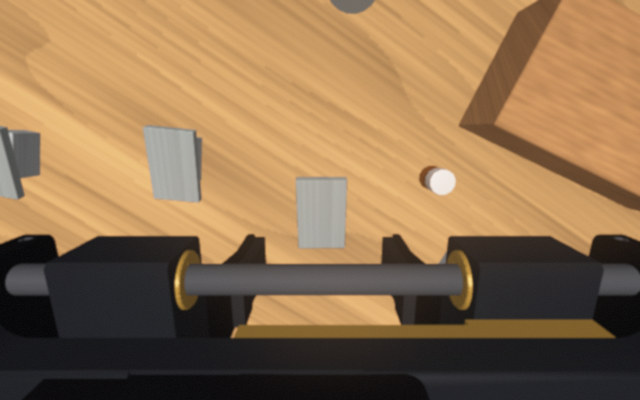

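```bash
python3 -m creep '[[0.7,-20,-20,0,-0.12],[0.7,-46,-45,0,-0.25],[0.7,-74,-72,0,-0.38],[0.7,-102,-99,-15,-0.51],[0.7,-130,-126,-35,-0.64],[0.7,-158,-154,-55,-0.77],[0.7,-186,-182,-75,-0.9],[0.7,-203,-199,-92,-1.01]]'
python3 -c "
from h import *
avg(3)"
python3 - <<'E'
from det import *
avg(2)
c=capture("wrist");cv2.imwrite("pics/w20.png",c["image"])
for p in plates(c,262): print(np.round(p,1))
for p in rests(c): print(np.round(p,1))
E
```

```text
time_s: 47.05
tcp_pos: [0.4253, -0.0838, 0.0861]
ee_rot: [[0.024, -0.424, -0.905], [-0.021, -0.905, 0.424], [-0.999, 0.009, -0.031]]
wrist_force: [0.3, -0.9, 0.0]
gripper_width: 0.701
tcp [ 0.4236 -0.0842  0.085 ] sd [0.0025 0.0008 0.0012] j [11.4917 51.3964] jawdir yaw -115.09434299410898 w 0.6966285006585958 t 47.2 F [0.0625 0.0681 0.9536]
tcp [ 0.4295 -0.0823  0.0878] sd [0.0006 0.0002 0.0003] j [11.6449 51.5693] jawdir yaw -114.68258225385459 w 0.7003911896339793 t 47.3 F [ 0.4622 -0.3955  0.8575]
[432.6 -83.2  61.4  39.2 -24.5 261. ]
[ 484.3 -214.8   49.    60.3   43.2  -89.2 -112.9    0.1 8148. ]
[546.4 -75.6  50.6  45.6  14.  -11.1 -51.8  33.1 559. ]
```

View pics/w20.png

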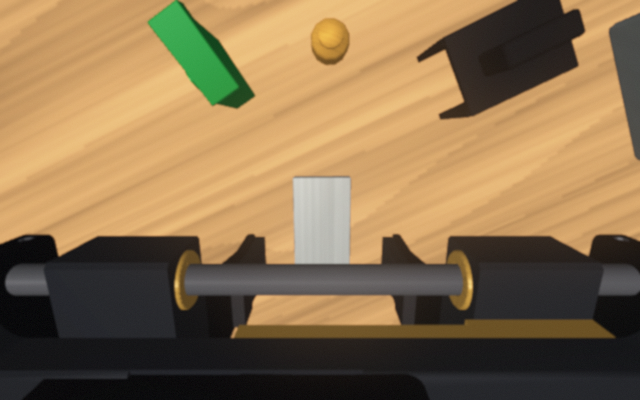

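```bash
python3 -m creep '[[0.7,1.8,-0.7,-30,0],[0.7,1.8,-0.7,-55,0],[0.7,1.8,-0.7,-67,0],[0.7,1.8,-0.7,-67,0],[0.7,1.8,-0.7,-67,0],[0,1.8,-0.7,-67,0],[0,1.8,-0.7,-67,0],[0,1.8,-0.7,-67,0]]'
python3 -m creep '[[0,0,0,0,0],[0,0,0,0,0],[0,0,0,0,0],[0,0,0,0,0],[0,0,0,20,0],[0,0,0,45,0],[0,0,0,70,0],[0,0,0,95,0]]'
python3 det.py pics/w21.png
```

```text
time_s: 48.15
tcp_pos: [0.4327, -0.0823, 0.0217]
ee_rot: [[0.031, -0.417, -0.908], [-0.021, -0.909, 0.416], [-0.999, 0.006, -0.037]]
wrist_force: [-0.3, 0.5, -0.3]
gripper_width: 0.508
time_s: 48.95
tcp_pos: [0.4323, -0.0823, 0.1175]
ee_rot: [[0.03, -0.417, -0.908], [-0.021, -0.909, 0.417], [-0.999, 0.006, -0.036]]
wrist_force: [0.3, -0.1, 0.5]
gripper_width: 0.451
tcp [ 0.4351 -0.082   0.1205] sd [0.0001 0.0001 0.0008] j [11.5528 52.0608] jawdir yaw -114.5846162268031 w 0.45276536187431127 t 49.05 F [-0.1591  0.5839 -0.9332]
rest [ 484.2 -214.7   48.9   59.7   42.8  -89.6 -125.     0.1 5772. ]
rest [ 428.3 -300.9   37.2   92.8   20.5  -14.2   76.1   21.5 2515. ]
rest [542.5 -75.9  46.5  38.2  13.2 -14.5 -59.7  34.9 248. ]
```

View pics/w21.png

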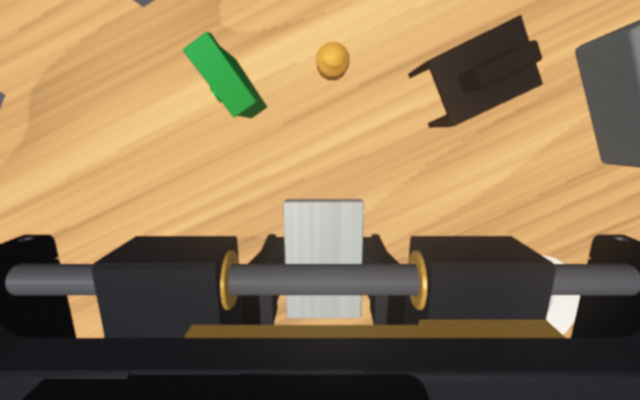

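```bash
python3 -m creep '[[0,20,5,0,0.05],[0,48,11,0,0.12],[0,78,18,0,0.19],[0,108,25,0,0.27],[0,138,32,0,0.35],[0,168,39,0,0.43],[0,196,45,0,0.5],[0,212,49,0,0.506]]'
python3 -c "
from h import *
avg(4)
avg(2)"
```

```text
time_s: 49.9
tcp_pos: [0.6466, -0.0328, 0.1152]
ee_rot: [[0.037, 0.077, -0.996], [-0.001, -0.997, -0.077], [-0.999, 0.004, -0.037]]
wrist_force: [-0.2, -0.1, -0.6]
gripper_width: 0.453
tcp [ 0.646  -0.0328  0.1153] sd [0.0017 0.0003 0.0002] j [11.6151 82.3597] jawdir yaw -85.65129532992813 w 0.4531748038654679 t 50.1 F [-0.2422 -0.045  -0.7023]
tcp [ 0.644  -0.0334  0.1165] sd [0.     0.     0.0003] j [11.5985 82.35  ] jawdir yaw -85.68617078735429 w 0.4561256265524286 t 50.2 F [ 0.4793 -0.1789  0.2625]
```

```bash
python3 -m creep '[[0,2,0,-8,0],[0,2.5,0.3,-16,0],[0,2.5,0.3,-21,0],[0,2.5,0.3,-23,0],[0,2.5,0.3,-23,0],[0,2.5,0.3,-23,0],[0,2.5,0.3,-23,0],[0,2.5,0.3,-23,0]]'
python3 tilt.py
```

```text
time_s: 51.0
tcp_pos: [0.6468, -0.033, 0.0942]
ee_rot: [[0.038, 0.075, -0.996], [-0.001, -0.997, -0.075], [-0.999, 0.004, -0.038]]
wrist_force: [-0.2, 0.9, -0.1]
gripper_width: 0.455
tcp [ 0.6467 -0.0331  0.0941] sd [0. 0. 0.] j [11.5787 82.3348] jawdir yaw -85.68169458368838 w 0.4559672762233489 t 51.1 F [-0.3689  0.1601 -0.3886]
tilt 0.1825356421940636 rise dir 47.65055871556838 n 6174 mean [ 0.6505 -0.0338  0.0801]
```

```bash
python3 -m creep '[[0,0.3,0,-3,0],[0,0.3,0,-6,0],[0,0.3,0,-8,0],[0,0.3,0,-10,0],[0,0.3,0,-12,0],[0,0.3,0,-14,0],[0,0.3,0,-16,0],[0,0.3,0,-17,0]]'
python3 tilt.py
```

```text
time_s: 51.95
tcp_pos: [0.6469, -0.0331, 0.079]
ee_rot: [[0.038, 0.076, -0.996], [-0.001, -0.997, -0.076], [-0.999, 0.004, -0.038]]
wrist_force: [-4.4, 0.3, 9.5]
gripper_width: 0.453
tcp [ 0.6469 -0.033   0.0789] sd [0. 0. 0.] j [11.588  82.3151] jawdir yaw -85.63784315363381 w 0.45362631151990185 t 52.05 F [-4.8359  1.5674  8.5753]
tilt 13.58600638393995 rise dir 3.5506099659143544 n 5460 mean [ 0.6524 -0.0335  0.0675]
```

```bash
python3 -m creep '[[0,0,0,-1.5,0],[0,0,0,-2.5,0],[0,0,0,-3,0],[0,0,0,-3,0],[0,0,0,-3,0],[0,0,0,-3,0],[0,0,0,-3,0],[0,0,0,-3,0]]'
python3 tilt.py
python3 -m creep '[[0.7,0,0,0,0],[0.7,0,0,0,0],[0.7,0,0,0,0],[0.7,0,0,2,0],[0.7,0,0,20,0],[0.7,0,0,45,0],[0.7,0,0,75,0],[0.7,0,0,100,0]]'
python3 - <<'E'
from h import *
from tilt import tilt
avg(2);c=capture("wrist");cv2.imwrite("pics/w22.png",c["image"]);tilt(c,(150,330),(250,400))
E
```

```text
time_s: 52.9
tcp_pos: [0.647, -0.0331, 0.0785]
ee_rot: [[0.039, 0.077, -0.996], [-0.002, -0.997, -0.077], [-0.999, 0.005, -0.039]]
wrist_force: [-5.3, 0.5, 11.1]
gripper_width: 0.45
tcp [ 0.647  -0.0331  0.0785] sd [0. 0. 0.] j [11.6018 82.3099] jawdir yaw -85.59637513402768 w 0.4536951313702972 t 53.0 F [-6.1387  1.3769 10.6278]
tilt 14.570538265082792 rise dir 3.8031696900410052 n 5359 mean [ 0.6528 -0.0335  0.0674]
time_s: 53.85
tcp_pos: [0.6473, -0.0331, 0.1797]
ee_rot: [[0.04, 0.077, -0.996], [-0.002, -0.997, -0.077], [-0.999, 0.005, -0.039]]
wrist_force: [0.4, 0.1, 0.5]
gripper_width: 0.7
tcp [ 0.6496 -0.0331  0.1839] sd [0.0001 0.0001 0.0009] j [11.5995 82.4925] jawdir yaw -85.54476138054258 w 0.6987822242524842 t 53.95 F [ 0.3437 -0.0768 -0.0448]
tilt 14.818137573562495 rise dir 3.6771271529993865 n 3119 mean [ 0.646  -0.0341  0.0656]
```

View pics/w22.png

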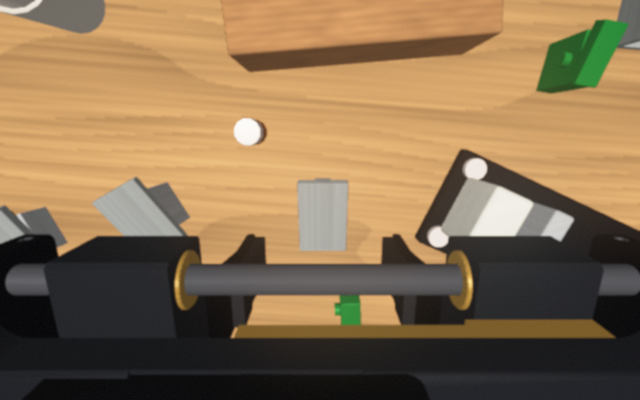

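```bash
python3 -m creep '[[0.7,-15,-10,15,-0.14],[0.7,-35,-25,30,-0.28],[0.7,-55,-40,45,-0.43],[0.7,-75,-55,60,-0.58],[0.7,-95,-70,75,-0.73],[0.7,-115,-85,80,-0.88],[0.7,-135,-100,80,-1.03],[0.7,-150,-110,80,-1.18]]'
python3 -m creep '[[0.7,0,0,0,-0.14],[0.7,0,0,0,-0.28],[0.7,0,0,0,-0.42],[0.7,0,0,0,-0.457],[0.7,0,0,0,-0.457],[0.7,0,0,0,-0.457],[0.7,0,0,0,-0.457],[0.7,0,0,0,-0.457]]'
cat > shb.py <<'E'
from h import *
import sys
from det import rests
avg(2)
c=capture("wrist");cv2.imwrite(sys.argv[1],c["image"]);P=cloud(c);z=P[...,2]
hsv=cv2.cvtColor(c["image"],cv2.COLOR_BGR2HSV)
m=(z>.122)&(z<.138)&(P[...,0]>.5)&(P[...,1]<0)
m[235:]=False
q=P[m];print("bar n",len(q),q.min(0),q.max(0))
(cx,cy),(a,b),an=cv2.minAreaRect((q[:,:2]*1000).astype(np.float32));print("bar rect",cx,cy,a,b,an)
for r in mark_of(c,"bar_mid"): print(r, at_z(c,r["centre"],.13))
for r in mark_of(c,"shade"): print("shade",r, at_z(c,r["centre"],0))
m=(z>.046)&(z<.052)&(hsv[...,2]<90);m[235:]=False;q=P[m]
q=q[(np.abs(q[:,0]-.484)<.06)&(np.abs(q[:,1]+.215)<.06)]
print("roof",cv2.minAreaRect((q[:,:2]*1000).astype(np.float32)))
m=(z>.07)&(z<.08)&(hsv[...,2]<90);m[235:]=False;q=P[m]
q=q[(np.abs(q[:,0]-.484)<.06)&(np.abs(q[:,1]+.215)<.06)]
if len(q)>3:print("fin",len(q),cv2.minAreaRect((q[:,:2]*1000).astype(np.float32)),q[:,2].mean())
E
python3 shb.py pics/w23.png
```

```text
time_s: 54.8
tcp_pos: [0.4962, -0.1435, 0.2593]
ee_rot: [[0.013, -0.896, -0.444], [-0.04, -0.445, 0.895], [-0.999, 0.006, -0.042]]
wrist_force: [0.5, 0.3, -1.0]
gripper_width: 0.705
time_s: 55.6
tcp_pos: [0.4961, -0.1435, 0.2591]
ee_rot: [[-0.006, -1.0, -0.004], [-0.042, -0.004, 0.999], [-0.999, 0.007, -0.042]]
wrist_force: [0.2, 0.3, -0.2]
gripper_width: 0.7
tcp [ 0.4962 -0.1435  0.2592] sd [0. 0. 0.] j [ 3.2578 -4.0958] jawdir yaw -179.773752256796 w 0.6978477738220171 t 55.7 F [-0.3514  0.526  -0.2002]
bar n 5018 [ 0.5976 -0.3056  0.122 ] [ 0.6765 -0.161   0.1323]
bar rect 631.0235595703125 -238.53114318847656 148.12452697753906 50.77364730834961 72.03911590576172
{'centre': [164.4, 44.4], 'confidence': 0.74} [ 0.6178 -0.2723  0.13  ]
{'centre': [334.3, 124.9], 'confidence': 0.74} [ 0.4873 -0.2129  0.13  ]
roof ((484.0267028808594, -215.46165466308594), (41.181705474853516, 57.03343963623047), 1.4449137449264526)
fin 449 ((483.96197509765625, -215.018798828125), (10.819181442260742, 34.98229217529297), 0.6467623114585876) 0.07473312425343467
```

View pics/w23.png

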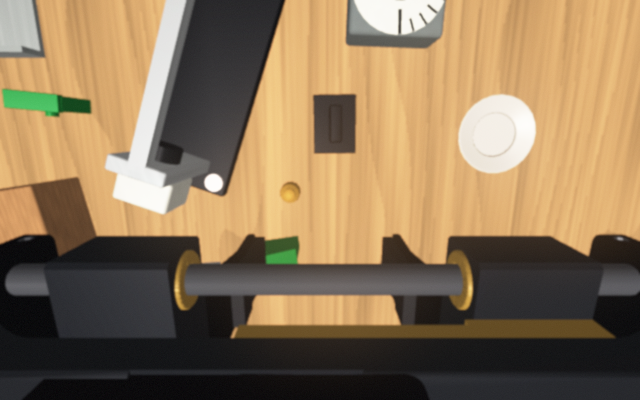

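```bash
python3 -m creep '[[0.7,-3,-16,0,0],[0.7,-6,-32,0,0.011],[0.7,-9,-48,0,0.011],[0.7,-12,-64,0,0.011],[0.7,-12,-71.5,0,0.011],[0.7,-12,-71.5,0,0.011],[0.7,-12,-71.5,0,0.011],[0.7,-12,-71.5,0,0.011]]'
python3 shb.py pics/w24.png
python3 - <<'E'
from h import *
for n in ("wrist","scene"):
    c=capture(n);P=cloud(c);z=P[...,2];hsv=cv2.cvtColor(c["image"],cv2.COLOR_BGR2HSV)
    m=(z>.126)&(z<.135)&(np.abs(P[...,0]-.625)<.07)&(P[...,1]<-.1)&(P[...,1]>-.45)&(hsv[...,2]>110)
    if n=="wrist": m[235:]=False
    q=P[m][:,:2]
    # direction 71 deg; profile width along
    for _ in range(3):
        mu=q.mean(0);u=np.linalg.svd(q-mu,full_matrices=False)[2][0];u*=np.sign(u[1]);v=np.array([-u[1],u[0]])
        q=q[np.abs((q-mu)@v)<.009]
    s=(P[m][:,:2]-mu)@u;t=(P[m][:,:2]-mu)@v
    print(n,mu,np.degrees(np.arctan2(u[1],u[0])))
    for a in np.arange(-.13,.13,.01):
        k=(s>=a)&(s<a+.01)
        if k.sum()>2: print(round(a,2),k.sum(),t[k].min(),t[k].max())
E
```

```text
time_s: 56.65
tcp_pos: [0.4844, -0.2145, 0.2594]
ee_rot: [[-0.005, -1.0, -0.016], [-0.042, -0.015, 0.999], [-0.999, 0.006, -0.042]]
wrist_force: [1.0, 0.7, -0.5]
gripper_width: 0.701
tcp [ 0.4844 -0.2145  0.2594] sd [0. 0. 0.] j [-4.9748  4.7892] jawdir yaw -179.10655308624843 w 0.7000689847965496 t 56.75 F [ 0.0288 -0.2007  0.2919]
bar n 6151 [ 0.5593 -0.3731  0.122 ] [ 0.6726 -0.1873  0.1323]
bar rect 615.68896484375 -275.47283935546875 200.9310302734375 49.973960876464844 70.31156921386719
{'centre': [160.2, 138.8], 'confidence': 0.81} [ 0.6171 -0.2709  0.13  ]
shade {'centre': [325.5, 181.1], 'confidence': 0.65} [ 0.4806 -0.2189  0.    ]
roof ((484.14862060546875, -216.33187866210938), (39.69270324707031, 56.96794891357422), 1.4643669128417969)
fin 247 ((483.48602294921875, -215.50172424316406), (11.308611869812012, 35.3818244934082), 0.7097110152244568) 0.07440937997373928
wrist [ 0.6115 -0.2864] 70.31429587150345
-0.09 722 -0.025003694011494756 0.0247215533389661
-0.08 692 -0.02514637647216021 0.024829016358300895
-0.07 283 -0.007670000806682861 0.006939225312208668
-0.06 275 -
[... 1400 characters left out ...]
936443053949676 0.007320552608493373
-0.02 31 -0.006668897224482988 0.008700554414279209
-0.01 28 -0.006812291308075778 0.007836464323924226
-0.0 30 -0.007261232064245713 0.00788355280771011
0.01 28 -0.007335398047299558 0.006972425983854052
0.02 27 -0.006714363595943931 0.0067639301089534075
0.03 31 -0.006963128158699418 0.008513834634093437
0.04 30 -0.007812802630591769 0.008854391858521415
0.05 28 -0.007970829823459808 0.007150351630097481
0.06 23 -0.006344950502530034 0.007732127695474367
0.07 30 -0.008196509273479992 0.006880338073314236
0.08 27 -0.006807702767134573 0.009252394698955311
0.09 73 -0.025056901563018593 0.025085472001273385
0.1 56 -0.025313415492892236 0.024305218644541923
```

View pics/w24.png

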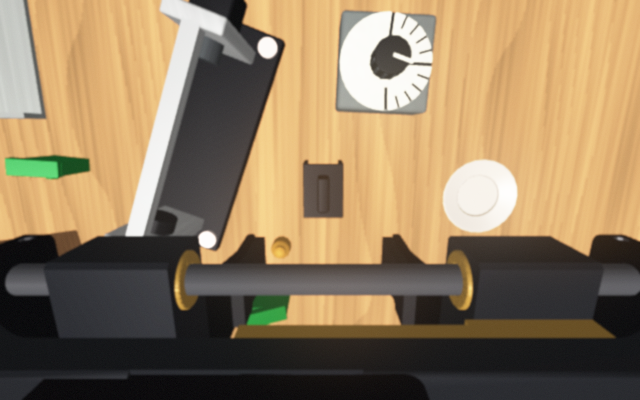

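Run:
```python
from h import *
for n in ("wrist","scene","side"):
    c=capture(n);P=cloud(c);z=P[...,2];hsv=cv2.cvtColor(c["image"],cv2.COLOR_BGR2HSV)
    m=(z>.124)&(z<.136)&(np.abs(P[...,0]-.62)<.09)&(P[...,1]<-.1)&(P[...,1]>-.45)&(hsv[...,2]>90)
    if n=="wrist": m[235:]=False
    q=P[m][:,:2]
    mu=np.array([.6175,-.2709]);a=np.radians(70.35);u=np.array([np.cos(a),np.sin(a)]);v=np.array([-u[1],u[0]])
    s=(q-mu)@u;t=(q-mu)@v
    w=np.abs(t)>.011;b=~w
    lo=s[w&(s<0)&(s>-.12)];hi=s[w&(s>0)&(s<.12)]
    print(n,"lo max",np.sort(lo)[-12:],"hi min",np.sort(hi)[:12],"t mid",(np.percentile(t[(np.abs(s)<.07)],1)+np.percentile(t[(np.abs(s)<.07)],99))/2, "z",np.median(P[m][:,2]))
```

```text
wrist lo max [-0.0911 -0.0911 -0.0911 -0.0911 -0.0911 -0.0911 -0.0911 -0.0911 -0.0911
 -0.091  -0.0909 -0.0909] hi min [0.094  0.0942 0.0943 0.0945 0.0947 0.0947 0.0949 0.0949 0.0951 0.0951
 0.0954 0.0955] t mid 0.00011610363457811206 z 0.12973545988163748
scene lo max [-0.0904 -0.0904 -0.0903 -0.0901 -0.0901 -0.0901 -0.0897 -0.0896 -0.0893
 -0.0893 -0.0893 -0.0888] hi min [0.0973 0.0974 0.0975 0.0977 0.0978 0.0978 0.0979 0.0981 0.0982 0.0983
 0.0985 0.0995] t mid -0.00015015729177472042 z 0.1285501082448844
side lo max [-0.0912 -0.0911 -0.0904 -0.09   -0.09   -0.0885 -0.0884 -0.0881 -0.0874
 -0.0865 -0.0861 -0.0028] hi min [0.0978 0.099  0.0991 0.1005 0.1021 0.1022 0.1036 0.1038 0.1046 0.1049
 0.105  0.1057] t mid 0.001432414505414923 z 0.1297824839783508
```

```bash
python3 -m creep '[[0.7,-0.6,-0.7,-35,0],[0.5,-0.6,-0.7,-75,0],[0.5,-0.6,-0.7,-115,0],[0.5,-0.6,-0.7,-150,0],[0.5,-0.6,-0.7,-175,0],[0.5,-0.6,-0.7,-185,0],[0.5,-0.6,-0.7,-187,0],[0.5,-0.6,-0.7,-187,0]]'
python3 -c "
from h import *
avg(3)"
```

```text
time_s: 57.95
tcp_pos: [0.4845, -0.2158, 0.0732]
ee_rot: [[-0.004, -1.0, -0.015], [-0.042, -0.015, 0.999], [-0.999, 0.005, -0.042]]
wrist_force: [0.2, 0.1, 0.3]
gripper_width: 0.499
tcp [ 0.4848 -0.2158  0.0738] sd [0.0001 0.     0.0001] j [-5.1325  3.075 ] jawdir yaw -179.13031252714381 w 0.49965141009692104 t 58.1 F [ 0.5217  0.5814 -0.7808]
```

```bash
python3 -m creep '[[0.5,-1,0.6,-1.5,0],[0.5,-1,0.6,-1.5,0],[0,-1,0.6,-1.5,0],[0,-1,0.6,-1.5,0],[0,-1,0.6,-1.5,0],[0,-1,0.6,-1.5,0],[0,-1,0.6,-1.5,0],[0,-1,0.6,-1.5,0]]'
python3 -m creep '[[0,0,0,0,0],[0,0,0,0,0],[0,0,0,0,0],[0,0,0,10,0],[0,0,0,25,0],[0,0,0,45,0],[0,0,0,60,0],[0,0,0,60,0]]'
python3 -c "
from h import *
avg(2)
c=capture('wrist');cv2.imwrite('pics/w25.png',c['image'])"
```

```text
time_s: 58.9
tcp_pos: [0.4837, -0.2152, 0.0723]
ee_rot: [[-0.002, -1.0, -0.015], [-0.042, -0.015, 0.999], [-0.999, 0.003, -0.042]]
wrist_force: [-0.5, -0.5, 1.0]
gripper_width: 0.133
time_s: 59.7
tcp_pos: [0.4853, -0.2155, 0.1349]
ee_rot: [[0.003, -1.0, -0.015], [-0.043, -0.016, 0.999], [-0.999, -0.003, -0.043]]
wrist_force: [0.3, -0.8, -1.2]
gripper_width: 0.133
tcp [ 0.4838 -0.2152  0.1329] sd [0.0004 0.0001 0.0005] j [-5.0653  3.7392] jawdir yaw -179.15156113967814 w 0.13287252336681502 t 59.8 F [-0.7838 -0.575  -1.6484]
```

View pics/w25.png

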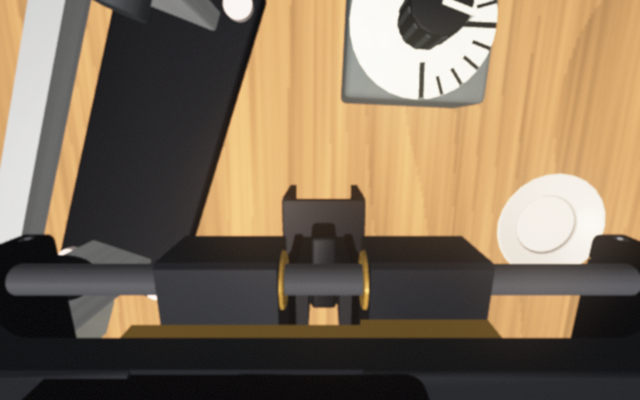

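```bash
python3 -m creep '[[0,0,0,20,0],[0,0,0,45,0],[0,0,0,70,0],[0,0,0,95,0],[0,10,-4,105,-0.04],[0,28,-11,105,-0.09],[0,48,-19,105,-0.15],[0,68,-27,105,-0.21]]'
python3 -c "
from h import *
avg(2)
c=capture('wrist');cv2.imwrite('pics/w26.png',c['image'])"
```

```text
time_s: 60.65
tcp_pos: [0.5511, -0.2421, 0.2354]
ee_rot: [[-0.015, -0.98, 0.196], [-0.039, 0.197, 0.98], [-0.999, 0.007, -0.041]]
wrist_force: [0.3, 0.6, -0.9]
gripper_width: 0.133
tcp [ 0.5533 -0.2429  0.2346] sd [0.0009 0.0003 0.0002] j [-7.2037 -5.2   ] jawdir yaw 168.66566115717893 w 0.13587724106937304 t 60.75 F [-0.6448  0.3385 -2.4483]
```

View pics/w26.png

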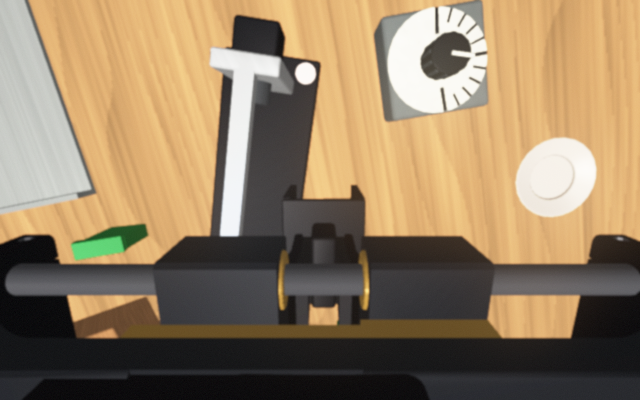

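```bash
python3 -m creep '[[0,12,-5,0,-0.03],[0,28,-11,0,-0.07],[0,44,-17,0,-0.11],[0,58,-23,0,-0.145],[0,65,-25.6,0,-0.145],[0,65,-25.6,0,-0.145],[0,65,-25.6,0,-0.145],[0,65,-25.6,0,-0.145]]'
python3 -c "
from h import *
avg(3)
c=capture('wrist');cv2.imwrite('pics/w27.png',c['image'])
c=capture('side');cv2.imwrite('pics/s27.png',cv2.resize(c['image'][80:230,250:450],None,fx=4,fy=4))"
```

```text
time_s: 61.6
tcp_pos: [0.6153, -0.2674, 0.2346]
ee_rot: [[-0.022, -0.943, 0.333], [-0.036, 0.334, 0.942], [-0.999, 0.009, -0.041]]
wrist_force: [-0.6, 1.0, -1.2]
gripper_width: 0.135
tcp [ 0.6156 -0.2675  0.2348] sd [0.0001 0.     0.    ] j [ -8.7344 -11.5668] jawdir yaw 160.50885874466474 w 0.13075884367148577 t 61.75 F [-0.2801 -0.0154 -0.6432]
```

View pics/w27.png

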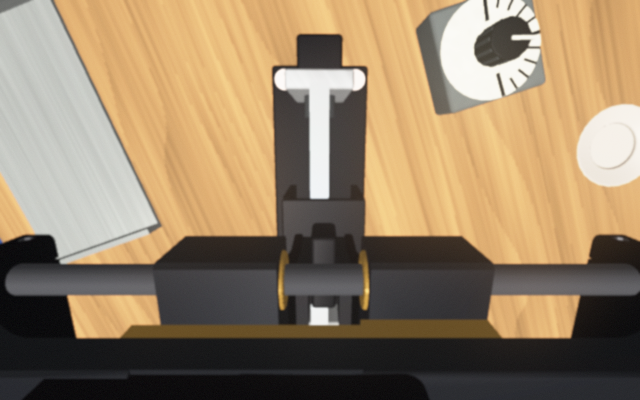

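View pics/s27.png

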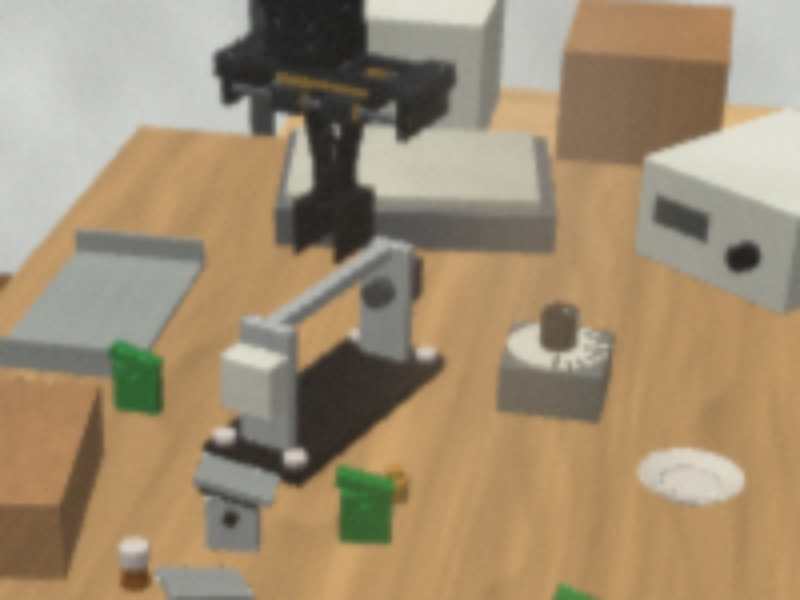

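```bash
python3 -m creep '[[0,2.7,-1,0,0],[0,2.7,-1,-15,0],[0,2.7,-1,-35,0],[0,2.7,-1,-55,0],[0,2.7,-1,-68,0],[0,2.7,-1,-70,0],[0,2.7,-1,-70,0],[0,2.7,-1,-70,0]]'
python3 -c "
from h import *
avg(3)
c=capture('wrist');cv2.imwrite('pics/w28.png',c['image'])
c=capture('side');cv2.imwrite('pics/s28.png',cv2.resize(c['image'][80:230,250:450],None,fx=4,fy=4))"
```

```text
time_s: 62.65
tcp_pos: [0.6193, -0.2689, 0.1661]
ee_rot: [[-0.019, -0.943, 0.333], [-0.037, 0.334, 0.942], [-0.999, 0.005, -0.041]]
wrist_force: [-0.6, 0.3, -0.9]
gripper_width: 0.134
tcp [ 0.6192 -0.2688  0.1661] sd [0.0001 0.     0.0001] j [ -8.7909 -11.9065] jawdir yaw 160.50900299602344 w 0.132670036520409 t 62.8 F [ 0.1908  0.5039 -1.4513]
```

View pics/w28.png

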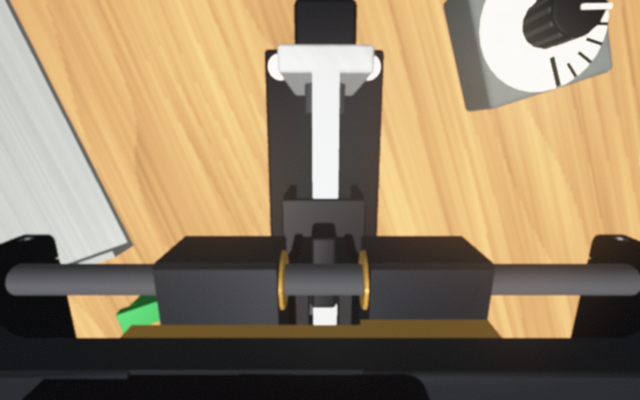

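View pics/s28.png

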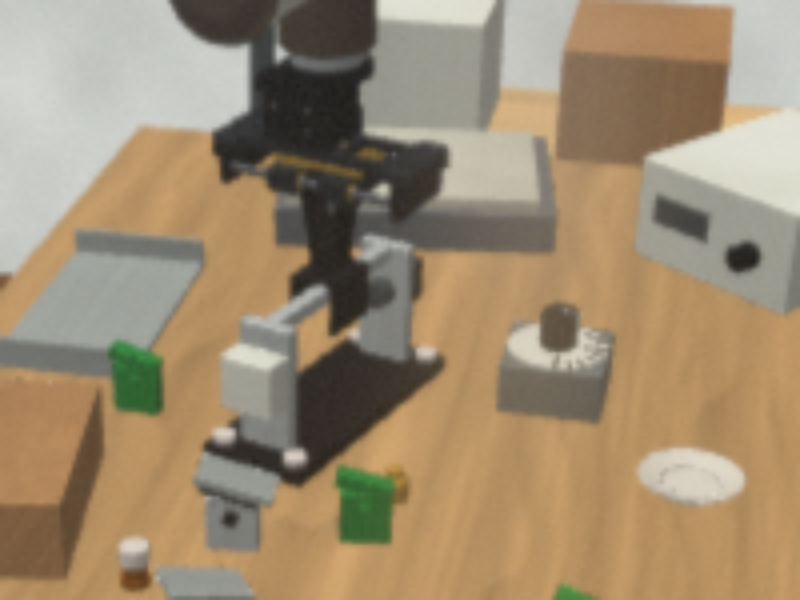

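```bash
python3 -m creep '[[0,-0.9,0.3,-2,0],[0,-0.9,0.3,-4,0],[0,-0.9,0.3,-6,0],[0,-0.9,0.3,-7.5,0],[0,-0.9,0.3,-9,0],[0,-0.9,0.3,-10,0],[0,-0.9,0.3,-10,0],[0,-0.9,0.3,-10,0]]'
python3 -c "
from h import *
avg(2)"
```

```text
time_s: 63.7
tcp_pos: [0.6178, -0.2683, 0.1574]
ee_rot: [[-0.019, -0.943, 0.333], [-0.037, 0.333, 0.942], [-0.999, 0.006, -0.042]]
wrist_force: [-2.9, 2.2, 6.2]
gripper_width: 0.134
tcp [ 0.6178 -0.2683  0.1574] sd [0. 0. 0.] j [ -8.7607 -11.9858] jawdir yaw 160.52977053614157 w 0.13361000888024696 t 63.8 F [-2.001   1.4625  6.0253]
```

```bash
python3 -m creep '[[0.5,0,0,0,0],[0.5,0,0,0,0],[0.5,0,0,0,0],[0.5,0,0,0,0],[0.5,0,0,0,0],[0.5,0,0,10,0],[0.5,0,0,35,0],[0.5,0,0,70,0]]'
python3 -c "
from h import *
avg(2)
c=capture('wrist');cv2.imwrite('pics/w29.png',c['image'])
c=capture('side');cv2.imwrite('pics/s29.png',cv2.resize(c['image'][80:230,250:450],None,fx=4,fy=4))"
```

```text
time_s: 64.6
tcp_pos: [0.6169, -0.2681, 0.2267]
ee_rot: [[-0.024, -0.943, 0.333], [-0.036, 0.333, 0.942], [-0.999, 0.01, -0.042]]
wrist_force: [0.9, -0.5, 0.1]
gripper_width: 0.496
tcp [ 0.6205 -0.2697  0.2352] sd [0.0002 0.0001 0.0007] j [ -8.7616 -11.568 ] jawdir yaw 160.59658994971014 w 0.49624813146003766 t 64.7 F [ 0.6649 -0.4275  0.6665]
```

View pics/w29.png

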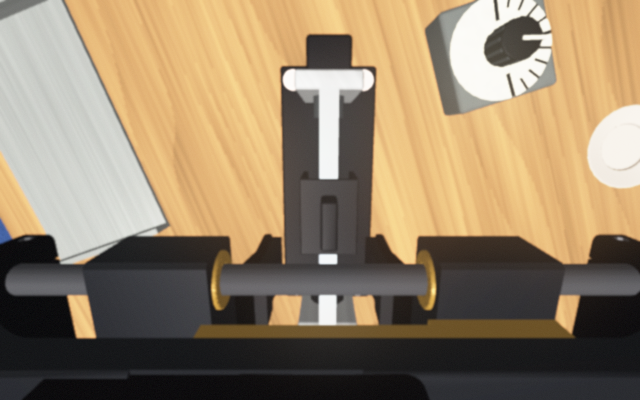

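View pics/s29.png

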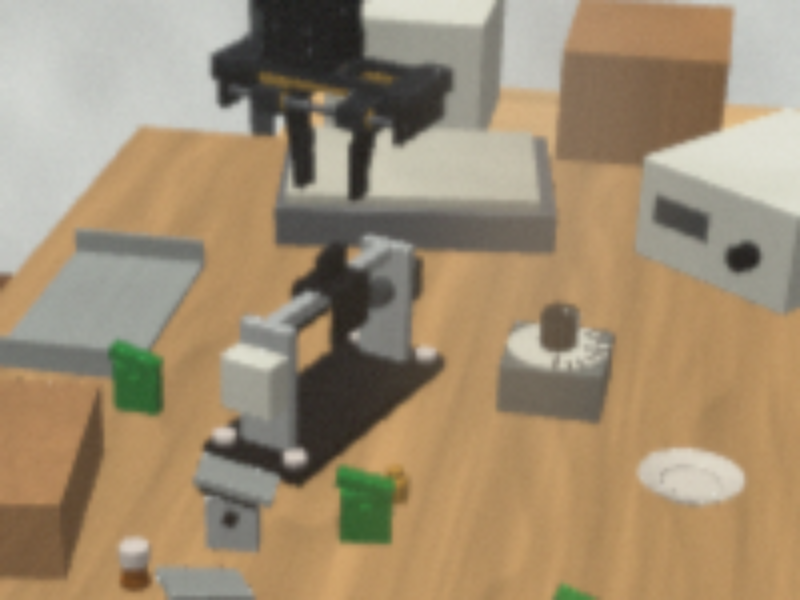

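```bash
cat > shc.py <<'E'
from h import *
c=capture('wrist');P=cloud(c);z=P[...,2];hsv=cv2.cvtColor(c["image"],cv2.COLOR_BGR2HSV)
near=(np.abs(P[...,0]-.618)<.05)&(np.abs(P[...,1]+.268)<.06);near[262:]=False
q=P[near&(z>.130)&(z<.138)&(hsv[...,2]<100)]
mu=q.mean(0);n=np.linalg.svd(q-mu,full_matrices=False)[2][2];n*=np.sign(n[2]);print("roof",mu,"normal tilt deg",np.degrees(np.arccos(n[2])),cv2.minAreaRect((q[:,:2]*1000).astype(np.float32)))
f=P[near&(z>.152)&(z<.165)&(hsv[...,2]<100)];print("fin",f.mean(0),cv2.minAreaRect((f[:,:2]*1000).astype(np.float32)))
# bar limits
mu=np.array([.6183,-.2685]);a=np.radians(70.35);u=np.array([np.cos(a),np.sin(a)]);v=np.array([-u[1],u[0]])
for nm,X in (("roof",q),("fin",f)):
    s=(X[:,:2]-mu)@u;t=(X[:,:2]-mu)@v;print(nm,"s",s.min(),s.max(),"t",t.min(),t.max())
E
python3 shc.py
python3 -m creep '[[0.5,0,10,20,0],[0.5,0,20,50,0],[0.5,-10,45,80,0],[0.5,-20,70,100,0],[0.5,-30,90,100,0],[0.5,-40,110,100,0],[0.5,-45,115,100,0],[0.5,-45,115,100,0]]'
python3 det.py pics/w30.png
python3 - <<'E'
from h import *
c=capture('scene');cv2.imwrite('pics/s30.png',c['image'])
c=capture('side');cv2.imwrite('pics/s31.png',c['image'])
E
```

```text
roof [ 0.6174 -0.271   0.1338] normal tilt deg 0.08539690801228897 ((618.4160766601562, -268.16497802734375), (60.174312591552734, 44.0344352722168), 70.33028411865234)
fin [ 0.618  -0.2691  0.1594] ((618.2877807617188, -268.2737731933594), (35.76283645629883, 11.788100242614746), 70.71675872802734)
roof s -0.02972868736156209 0.030445385015689073 t -0.02201411408334511 0.022029043252559916
fin s -0.017670568100833117 0.01810554293548634 t -0.005699870715798397 0.006085436748770913
time_s: 65.65
tcp_pos: [0.5721, -0.1527, 0.3274]
ee_rot: [[-0.02, -0.943, 0.332], [-0.037, 0.332, 0.942], [-0.999, 0.006, -0.042]]
wrist_force: [-0.4, -0.4, -0.6]
gripper_width: 0.5
tcp [ 0.5727 -0.1535  0.3273] sd [0.0001 0.0002 0.    ] j [  1.6844 -21.6018] jawdir yaw 160.5281755407357 w 0.505884054916409 t 65.75 F [-0.2412 -0.8931  0.0178]
plate [ 291.7 -205.3   89.8   88.1  -19.5  105. ]
plate [ 877.9 -396.6  208.3  140.8   90.   169. ]
```

View pics/w30.png

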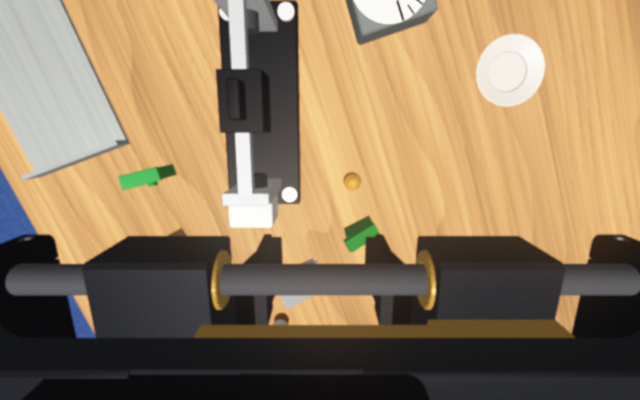

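View pics/s30.png

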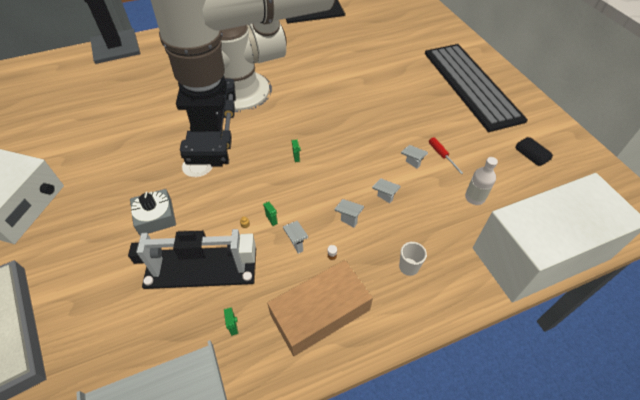

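View pics/s31.png

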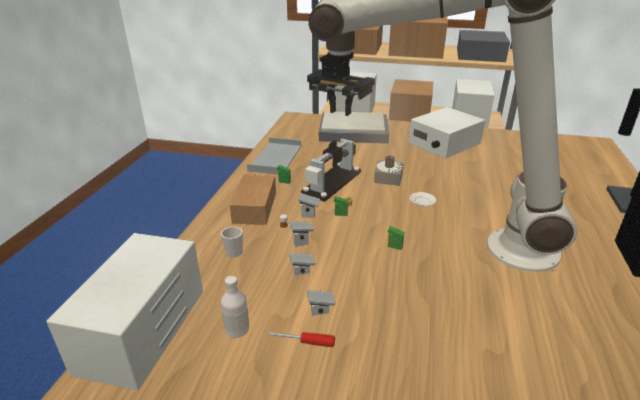

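```bash
cat > pc.py <<'E'
from h import *
import sys
R={"r1":(516.2,374.2,22.3,42),"r2":(596.8,242.4,27.4,42),"r3":(632.5,117.2,33,58),"r4":(648.2,-33.2,4.4,58)}
c=capture('wrist');cv2.imwrite(sys.argv[1],c["image"]);P=cloud(c);hsv=cv2.cvtColor(c["image"],cv2.COLOR_BGR2HSV)
for k,(x,y,a,h) in R.items():
    a=np.radians(a);ex=np.array([np.cos(a)*.9659,np.sin(a)*.9659,.2588]);ey=np.array([-np.sin(a),np.cos(a),0]);ez=np.cross(ex,ey)
    d=(P-np.array([x/1000,y/1000,h/1000]));L=np.stack([d@ex,d@ey,d@ez],-1)*1000
    m=(np.abs(L[...,0])<45)&(np.abs(L[...,1])<35)&(np.abs(L[...,2]-8)<3);m[258:]=False
    if m.sum()<300: continue
    q=L[m];r=cv2.minAreaRect(q[:,:2].astype(np.float32));A=np.c_[q[:,:2],np.ones(len(q))];g=np.linalg.lstsq(A,q[:,2],rcond=None)[0]
    print(k,m.sum(),"rect",np.round(r[0],1),np.round(r[1],1),round(r[2],1),"slope err deg",np.degrees(g[:2]),"top z",g[2])
E
python3 -m creep '[[0.5,5,30,0,0.04],[0.5,10,60,0,0.09],[0.5,15,90,0,0.14],[0.5,20,125,0,0.2],[0.5,20,160,0,0.26],[0.5,20,190,0,0.33],[0.5,20,215,0,0.34],[0.5,20,225,0,0.34]]'
python3 pc.py pics/w31.png
python3 -m creep '[[0.5,-5,30,0,0],[0.5,-12,65,0,0],[0.5,-20,100,0,0],[0.5,-28,135,0,0],[0.5,-36,170,0,0],[0.5,-44,205,0,0],[0.5,-52,240,0,0],[0.5,-60,270,0,0]]'
python3 pc.py pics/w32.png
```

```text
time_s: 66.7
tcp_pos: [0.5933, 0.0726, 0.3266]
ee_rot: [[-0.007, -1.0, -0.001], [-0.042, -0.0, 0.999], [-0.999, 0.007, -0.042]]
wrist_force: [-0.5, -0.9, -0.0]
gripper_width: 0.499
r3 1560 rect [-1.8 -0.5] [64.  40.5] 0.2 slope err deg [-0.0593  0.1033] top z 8.015565737590553
r4 1950 rect [-2.8 -0.3] [40.1 64.4] 89.9 slope err deg [-0.0793 -0.1452] top z 7.97872020562827
time_s: 67.55
tcp_pos: [0.5337, 0.3435, 0.3263]
ee_rot: [[-0.007, -1.0, 0.0], [-0.042, 0.001, 0.999], [-0.999, 0.007, -0.042]]
wrist_force: [0.3, -0.4, -0.4]
gripper_width: 0.5
r1 1436 rect [-2.  -0.7] [64.1 40.2] 0.2 slope err deg [-0.0642  0.1082] top z 7.831229470756206
r2 1787 rect [-1.7 -0.6] [64.2 40.2] 0.4 slope err deg [-0.0534  0.0379] top z 8.030529421938883
```

View pics/w32.png

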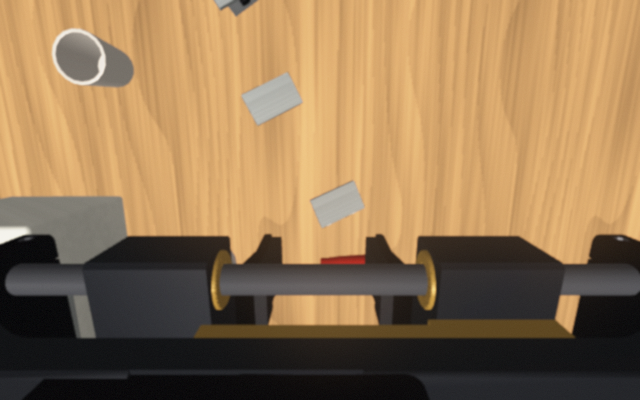

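```bash
python3 -c "
from h import *
print(sense()['time_s']);print(finish_job())"
```

```text
67.6
the job is handed in; nothing more can be done
None
```

The job is done in the order you asked and was handed in at 67.6 s, with the gripper clear of everything. No check failed; the plates are slightly off centre along their rests.

- **Dosing sleeve:** I turned it from about 0 up to 10, confirmed in the picture by the line meeting the tick and a slight push past it. Turning it back first read about 6.09, so I gripped it again and corrected it. It last read about 5.97; the less reliable of my two angle readings put it at about 5.93.
- **Plates:** All four lie lengthwise on the four black rests, and the green look-alikes were left alone. One plate had been knocked about 3 cm aside during the run, and I found it again before picking it up. In the last check:
  - Each plate was flat on its slope, within about 0.2°.
  - Each was turned no more than 0.4° from its rest.
  - Each was off sideways by no more than 0.7 mm.
  - Each sat about 2 mm down the slope from centre (1.7 to 2.8 mm, the largest on the rest nearest the instrument). I left this because moving a plate after hanging the shade would have broken the order.
- **Light shade:** It hangs over the crossbar with one wall on each side. Its roof is level within 0.1° and 134 mm high, and it is within 0.5 mm of my measured bar middle (itself good to about 2 mm).
- **Other things on the bench:** The weight, vial and screwdriver were not handled, and they look unmoved in the last pictures.

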